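# Set the gas pressure with the regulator's wing screw

### The arm

A 6-joint arm with a two-finger parallel gripper is mounted at the origin on the work surface. World frame = base frame: x ahead of the robot, y to its left, z up, the work surface at z = 0. Lengths are in m, angles in degrees, forces in N, time in s.
With the tool pointing down it reaches from about 0.3 to 0.75 m from the base axis. Payload 8.5 kg.
Tool frame: the origin (TCP) lies midway between the tips of the shut fingers; the grasp point (between the pads) lies 19 mm behind it; z points along the fingers, y is the direction in which the jaws open and shut (so a half turn about z gives the same grasp; the last joint's range is limited). The gripper opens to 85 mm and grips with 20 to 120 N. Pads are 22 mm wide; open, the fingers measure 114 mm over their backs; the gripper's body (76 mm by 85 mm) begins 54 mm behind the grasp point. The pads swing forward as they close: fully open they stand 13 mm farther back than shut.
Start: joints at [-85.674, 21.807, 74.336, -0, 83.858, -12.336], TCP at [0.158, -0.527, 0.231] pointing down, gripper open.
Joint ranges: [-178.18, 178.18], [-50.72, 133.34], [12.68, 142.11], [-81.47, 261.47], [9.98, 163.14], [-165.26, 165.26]. Speed limits (degrees/s): [136.94, 136.94, 180, 180, 180, 180].

### API

Orientations are given as [roll, pitch, yaw] about the fixed x, y, z axes, in that order (R = Rz(yaw) Ry(pitch) Rx(roll)).
In Python, from bench import r gives the robot as it stands. The module is installed in compiled form; this text tells all that it offers.
- The arm moves only by the tool carry_out, never from a script. Its argument "series" is a list of rows, each an object with "rot": the turn, a rotation vector about the tool's x, y, z in degrees, a list of three; "translation": the shift along the tool's x, y, z in m, a list of three; "grip": the finger opening in m, from 0 to 0.0854. A call has 1 to 8 rows; each row shifts and turns the pose as measured when the row begins, along the tool's axes as they then stand; what a row does not reach is not made up. A row lasts 1/12 s, in which the tool goes at most 41.7 mm and 7.16 degrees, less where a joint would pass 70% of its speed; a pose out of reach is approached as far as the arm can. A call is refused whole if a number of a shift passes 0.0417 or a number of a turn 7.16, either way. A call with a gripper value outside its range is refused whole. The fingers move at their own pace and stop on an object; the grip force is fixed at half the most. Time passes only in rows, so rows that do not move let the fingers close. It gives the time, the measured TCP pose, the force and the opening at its end, in the units of the state.
- r.state(): the state, without advancing time (a new reading comes with each control period).
- r.camera(name): name is "scene" or "top" or "wrist"; returns a dict with "color" (420x560x3 uint8, red, green, blue), "z_map" (420x560 float32, m along the optical axis (not along the pixel's ray), 0 where there is no reading), "vfov" (degrees; the focal length in pixels is half the picture's height over the tangent of half this angle, whatever the lens; pixels are square), "cx", "cy" (the principal point, pixels), "xyz" and "rotation" of the camera in the world; the wrist camera has in their place "tool_from_camera" (4x4, takes a point from camera to tool coordinates, whose origin is the TCP and whose axes are the flange's). Camera axes: x right, y down, z forward; pixel columns grow to the right and rows downward; lengths in m; the calibration is good to about 2 mm. A picture is of the moment at which its call begins: read the wrist's pose just before it.
- r.close_job(): hands the job in, once; it reports no verdict.
The state is a dict: "t": time; "q": joint angles; "dq": joint speeds; "tau": joint torques, N m; "tool_pos": TCP position; "orientation": TCP orientation; "wrist_force": force on the tool from outside, world axes, zero at the start; "ft_torque": the same for the moment, N m; "grip_width": finger opening in m.
Only numpy, scipy, OpenCV 4.12 (cv2) and the standard library are available. Lean on these libraries where they do the work, as an engineer would, in place of code of your own. Each camera call takes 0.05 s, during which the arm holds its last target.

### The job

Set the gas pressure of the drinks line: turn the blue wing screw on the brass regulator clockwise (seen from above) by pushing its wings round with a fingertip, stroke after stroke, until the red needle of the gauge points at the green set mark, then take the hand away. Only push on the wings; do not pinch the screw or straddle it between the fingers, and leave everything else on the counter where it stands.

Things in the scene. Friction and masses are not known exactly. Their poses are not given: they have to be found in the camera images.
- regulator: Gas regulator bolted to the counter. Origin on the counter (z = 0), on the vertical axis of the wing screw. Steel base plate 12 mm thick, x -65 to 65, y -75 to 155 mm; brass body 60 mm in diameter round the axis, domed top 80 mm above the counter; pipe stubs along x to 56 mm from the axis, below 55 mm. The gauge stands at +y; all other sides are open at wing height.
- gauge_face (a point): Centre of the gauge's white face, 122 mm above the counter, 92 mm from the screw's axis along the regulator's +y. The round black gauge faces straight up, is 100 mm in diameter and reaches down to 85 mm; its edge is 42 mm from the screw's axis, so a finger pushing a wing cannot pass on that side.
- wing_screw (a joint): Angle of the blue wing screw, rad, 0 to 9 with hard stops, growing as it turns clockwise seen from above. It stays at its height, turns at about 0.04 N m (1.5 N at a wing) and stays where it is left. Every rad of the screw turns the needle 0.5 rad.
- wing_mid (a point): Point on the screw's vertical axis at the mid height of its wings, 101 mm above the counter; turns with the screw. Its x axis runs along the two wings (one to +x, one to -x), y is across them, z up. The wings are flat upright plates 6 mm thick, from the hub to 38 mm from the axis, 86 to 116 mm above the counter; the hub is 22 mm in diameter, 85 to 103 mm high.
- needle (a joint): Angle of the gauge's red needle, rad, 0 to 4.5, clockwise seen from above; 0 points midway between the regulator's -x and +y. It is driven by the wing screw only (needle = 0.5 x screw).
- mark (a joint): Angle of the green set mark on the gauge's white face, on the same scale as the needle; it stays where it is. Always clockwise of the needle at the start.
- needle_tip (a point): Point on the red needle 36 mm from the gauge's centre, 1 mm short of its tip, 125 mm above the counter.
- mark_mid (a point): Point on the green set mark (12 mm wide, 11 mm long radially), 36 mm from the gauge's centre.
- tumbler: Steel tumbler, 72 mm across, 110 mm high, standing beside the regulator; origin at the centre of its underside. Leave it.
- union_nut: Loose brass ring nut, 38 mm across, 18 mm high, by the regulator; origin at the centre of its underside. Leave it.
- spanner: Steel spanner 160 mm long lying on the counter; origin under its middle. Leave it.
- jar: Amber glass jar, 64 mm across, 90 mm high; origin at the centre of its underside. Leave it.
- can: Aluminium can, 62 mm across, 115 mm high; origin at the centre of its underside. Leave it.
- spray_bottle: White spray bottle, 73 mm across, 177 mm high; origin at the centre of its underside. Leave it.

How it is judged:
By the outcome, as a careful person would: the job done as asked, in the order asked, and still so for the second after the job is handed in, with the robot touching nothing.
It also fails if it takes over 45 s, if anything falls off the work surface, if the arm or the gripper's body presses on something with over 40 N, if the wrist force passes 120 N, or if a joint passes its speed limit or range.

## Working session

There is one attempt and no reset: what is moved stays moved. The work goes in short steps, Python scripts to look and compute and a tool call to move; the robot and the scene stay as the last step left them, time stands still between calls to the robot, and variables do not carry over. Pictures are saved under pics/ and viewed, and the job is handed in when it is done.

Besides the shell and the picture viewer there is one more tool, called after ">>>" as a command line: name --argument value ..., lists and objects as JSON in quotes. carry_out: Moves the arm, as the interface text tells. Its arguments: {"type":"object","properties":{"series":{"type":"array","items":{"type":"object","properties":{"rot":{"type":"array","items":{"type":"number"}},"translation":{"type":"array","items":{"type":"number"}},"grip":{"type":"number"}}}}},"required":["series"]}

```bash
mkdir -p pics; cat > h.py <<'E'
import numpy as np, cv2
from bench import r
def save(c,n):
    cv2.imwrite('pics/'+n+'.png',c['color'][:,:,::-1])
def cloud(c,T=None):
    H,W=c['z_map'].shape; f=H/2/np.tan(np.radians(c['vfov'])/2)
    v,u=np.mgrid[:H,:W]; z=c['z_map']
    P=np.stack([(u-c['cx'])*z/f,(v-c['cy'])*z/f,z],-1)
    return P@np.array(c['rotation']).T+np.array(c['xyz'])
E
python3 - <<'E'
from h import *
s=r.state(); print(s)
for n in ['scene','top','wrist']:
    c=r.camera(n); save(c,n+'0'); print(n,c['vfov'],c['cx'],c['cy'],c.get('xyz'),c.get('rotation'),c.get('tool_from_camera'))
    np.savez('c_'+n,**c)
E
```

```text
{'t': 0.0, 'q': array([-8.56745322e+01,  2.18413530e+01,  7.43858494e+01, -2.42283867e-04,
        8.38585297e+01, -1.23360215e+01]), 'dq': array([-0.03518829, -0.00120904, -0.10831102,  0.10505587, -0.04602302,
        0.02789283]), 'tau': array([ 5.19797177e-04, -4.48466599e+01, -2.31278729e+01, -1.79306971e-04,
        4.75742723e-03,  2.41099855e-05]), 'tool_pos': array([ 0.15766538, -0.52660231,  0.23070193]), 'orientation': array([-1.79916196e+02, -1.80808979e-02,  1.66615022e+01]), 'wrist_force': array([-0.23086214, -0.59784096, -0.05692458]), 'ft_torque': array([-0.0146022 , -0.03006646,  0.00488389]), 'grip_width': 0.0856075828908785}
scene 45.84990520819461 277.7978358623911 205.12847176279323 [ 1.52325818 -0.0285107   0.79632445] [-125.34589304    0.71554315   88.4459552 ] None
top 42.78314757974906 264.0826157699427 206.09823557267757 [ 0.33179475 -0.04032817  1.63372011] [-171.14060966    0.25596197  -91.10187676] None
wrist 68.02723190605461 283.6829774000143 203.22610147467233 None None [[-1.83025541e-04 -9.48584381e-01 -3.16524310e-01  8.07422723e-02]
 [ 9.99999679e-01  7.33739715e-05 -7.98127908e-04  7.74462379e-04]
 [ 7.80316313e-04 -3.16524355e-01  9.48584063e-01 -1.41000149e-01]
 [ 0.00000000e+00  0.00000000e+00  0.00000000e+00  1.00000000e+00]]
```

View pics/scene0.png

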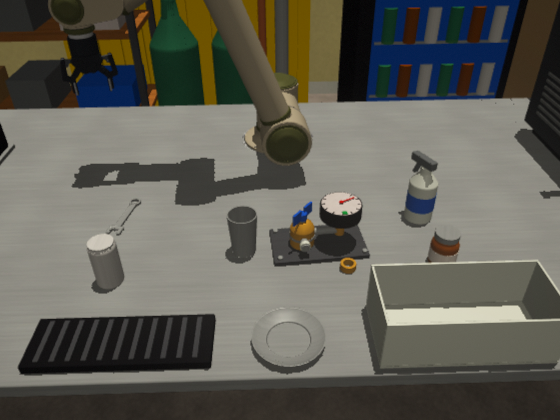

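View pics/top0.png

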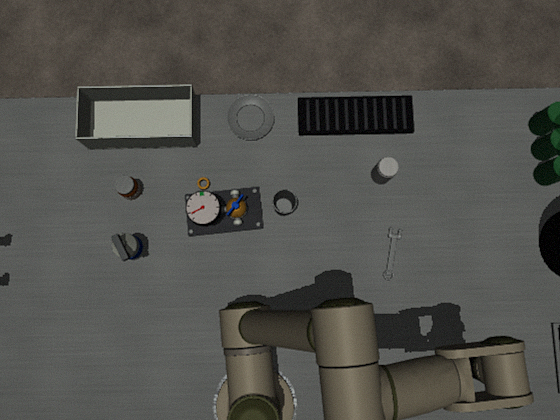

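View pics/wrist0.png

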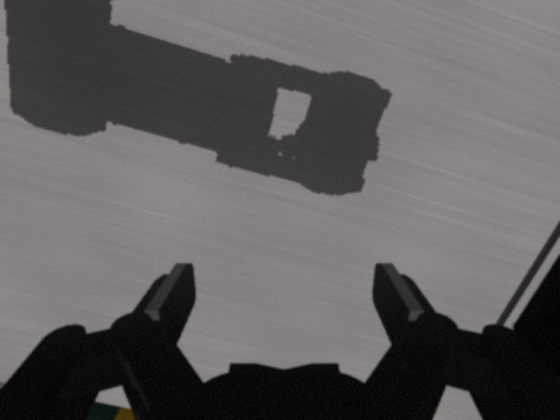

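```bash
cat >> h.py <<'E'
from scipy.spatial.transform import Rotation as Ro
def cloudw(c):
    H,W=c['z_map'].shape; f=H/2/np.tan(np.radians(c['vfov'])/2)
    v,u=np.mgrid[:H,:W]; z=c['z_map']
    P=np.stack([(u-c['cx'])*z/f,(v-c['cy'])*z/f,z],-1)
    R=Ro.from_euler('xyz',c['rotation'],degrees=True).as_matrix()
    return P@R.T+np.array(c['xyz'])
def masks(c):
    h=cv2.cvtColor(c['color'],cv2.COLOR_RGB2HSV).astype(int); H,S,V=h[...,0],h[...,1],h[...,2]
    return dict(blue=(H>105)&(H<130)&(S>140)&(V>50), red=((H<8)|(H>172))&(S>140)&(V>90), green=(H>50)&(H<85)&(S>120)&(V>50), white=(S<40)&(V>140))
E
python3 - <<'E'
from h import *
for n,b in [('top',(170,170,310,250)),('scene',(220,170,380,290))]:
    c=dict(np.load(f'c_{n}.npz')); 
    x0,y0,x1,y1=b
    cr=c['color'][y0:y1,x0:x1,::-1]
    k=5; cv2.imwrite(f'pics/{n}_crop.png',cv2.resize(cr,None,fx=k,fy=k,interpolation=cv2.INTER_CUBIC))
    P=cloudw(c)
    for k,m in masks(c).items():
        mm=np.zeros_like(m); mm[y0:y1,x0:x1]=m[y0:y1,x0:x1]
        p=P[mm]; p=p[(p[:,2]>.08)]
        if len(p): print(n,k,len(p),p.mean(0).round(4),p.min(0).round(3),p.max(0).round(3))
    # table height check, tall pts
    print('table z',np.median(P[250:300,100:200,2]))
    if n=='top':
        for nm,(u,v,rad) in dict(tumbler=(286,203,14),jar=(129,187,15),nut=(203,184,8),can=(386,168,14),spray=(128,246,18),spanner=(392,252,30)).items():
            q=P[v-rad:v+rad,u-rad:u+rad].reshape(-1,3); q=q[q[:,2]>.012]; print(nm,q.min(0).round(3),q.max(0).round(3))
E
```

```text
top blue 74 [0.5718 0.0447 0.1293] [ 0.332 -0.04   0.08 ] [0.605 0.068 1.634]
top red 20 [0.5621 0.1488 0.1271] [0.551 0.135 0.121] [0.571 0.167 0.135]
top green 10 [0.6084 0.1411 0.1243] [0.605 0.136 0.119] [0.612 0.145 0.128]
top white 629 [0.5652 0.1359 0.1321] [ 0.332 -0.04   0.112] [0.612 0.183 1.634]
table z 0.00014732447573206908
tumbler [ 0.332 -0.131  0.013] [ 0.62  -0.04   1.634]
jar [ 0.332 -0.04   0.012] [0.672 0.423 1.634]
nut [ 0.332 -0.04   0.012] [0.679 0.164 1.634]
can [ 0.332 -0.43   0.012] [ 0.703 -0.04   1.634]
spray [ 0.332 -0.04   0.012] [0.5   0.398 1.634]
spanner [ 0.332 -0.452  0.012] [ 0.51  -0.04   1.634]
scene blue 189 [0.5925 0.0451 0.1102] [ 0.55  -0.029  0.086] [1.523 0.069 0.796]
scene red 20 [0.5646 0.1486 0.1259] [0.552 0.135 0.123] [0.577 0.169 0.13 ]
scene green 8 [0.6083 0.1409 0.1218] [0.605 0.138 0.12 ] [0.614 0.144 0.124]
scene white 699 [0.641  0.1305 0.1541] [ 0.523 -0.133  0.081] [1.523 0.187 0.796]
table z -0.0012002582848559817
```

```bash
ls pics
```

```text
scene0.png
scene_crop.png
top0.png
top_crop.png
wrist0.png
```

View pics/top_crop.png

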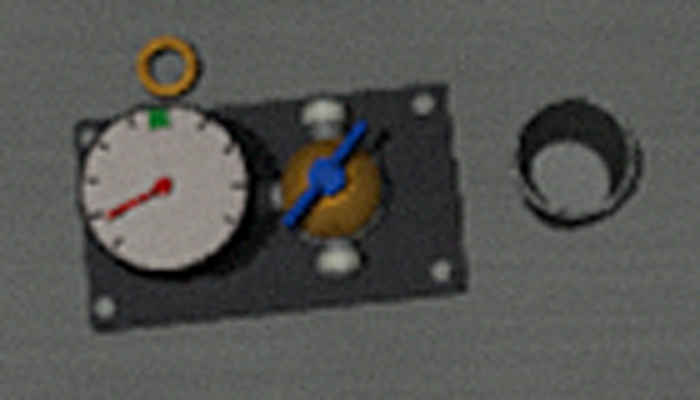

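View pics/scene_crop.png

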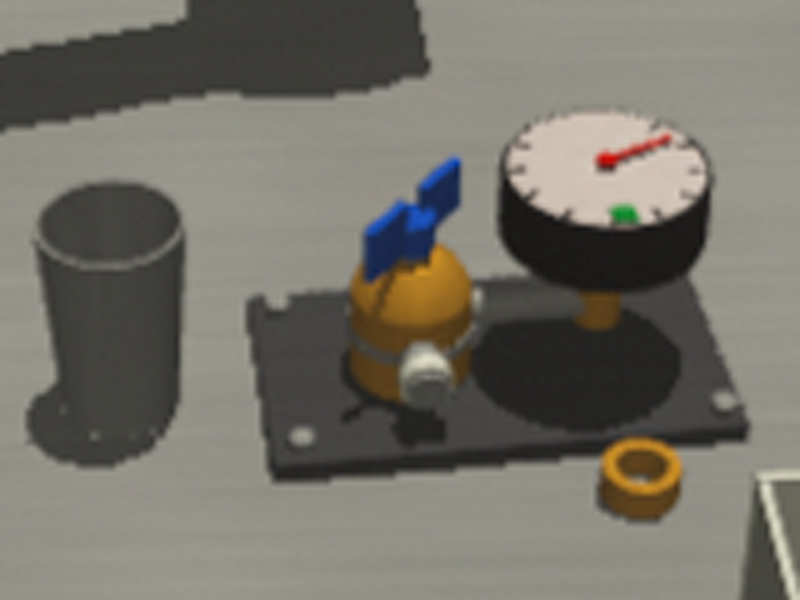

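```bash
cat >> h.py <<'E'
def proj_plane(c,u,v,z):
    H=c['z_map'].shape[0]; f=H/2/np.tan(np.radians(c['vfov'])/2)
    R=Ro.from_euler('xyz',c['rotation'],degrees=True).as_matrix() if c.get('R') is None else c['R']
    d=np.stack([(np.asarray(u,float)-c['cx'])/f,(np.asarray(v,float)-c['cy'])/f,np.ones(np.shape(u))],-1)@R.T
    o=np.array(c['xyz']); s=(z-o[2])/d[...,2]
    return o+s[...,None]*d
def measure(c,b,zb=.116):
    x0,y0,x1,y1=b; out={}
    M=masks(c)
    for k in M:
        mm=np.zeros_like(M[k]); mm[y0:y1,x0:x1]=M[k][y0:y1,x0:x1]; M[k]=mm
    def comp(m):
        n,l,st,ce=cv2.connectedComponentsWithStats(m.astype(np.uint8)); i=1+np.argmax(st[1:,4]); return l==i
    face=comp(cv2.morphologyEx((M['white']|M['red']|M['green']).astype(np.uint8),cv2.MORPH_CLOSE,np.ones((3,3))))
    cs,_=cv2.findContours(face.astype(np.uint8),cv2.RETR_EXTERNAL,cv2.CHAIN_APPROX_NONE)
    hull=cv2.convexHull(max(cs,key=len)); fm=np.zeros(face.shape,np.uint8); cv2.fillPoly(fm,[hull],1)
    v,u=np.nonzero(fm); g=proj_plane(c,u,v,.122); C=g.mean(0); out['gauge']=C; out['face_r']=np.sqrt(len(u)*0+1)*np.percentile(np.linalg.norm(g-C,axis=1),98)
    for k,z in [('red',.125),('green',.122)]:
        v,u=np.nonzero(M[k]&(fm>0)); p=proj_plane(c,u,v,z); d=p-C
        out[k]=np.degrees(np.arctan2(-d[:,1].mean(),d[:,0].mean())); out[k+'_n']=len(u); out[k+'_c']=p.mean(0)
    v,u=np.nonzero(M['red']&(fm>0)); p=proj_plane(c,u,v,.125)[:,:2]
    m=p.mean(0); w,V=np.linalg.eigh(np.cov((p-m).T)); a=V[:,1]; a=a*np.sign(a@(m-C[:2])+1e-9)
    out['red_axis']=np.degrees(np.arctan2(-a[1],a[0]))
    bm=comp(M['blue']); v,u=np.nonzero(bm); p=proj_plane(c,u,v,zb)[:,:2]
    m=p.mean(0); w,V=np.linalg.eigh(np.cov((p-m).T)); a=V[:,1]
    out['wing_c']=m; out['wing_bear']=np.degrees(np.arctan2(-a[1],a[0]))%180; out['wing_ext']=((p-m)@a).min(),((p-m)@a).max()
    return out
E
python3 - <<'E'
from h import *
for n,b in [('top',(180,170,270,250)),('scene',(280,170,380,260))]:
    c=dict(np.load(f'c_{n}.npz')); 
    for k,v in measure(c,b).items(): print(n,k,np.round(v,4))
c=dict(np.load('c_top.npz')); P=cloudw(c); z=c['z_map']
for nm,(u,v,rad) in dict(tumbler=(286,203,14),nut=(203,184,8)).items():
    s=np.s_[v-rad:v+rad,u-rad:u+rad]; q=P[s][z[s]>0]; q=q[q[:,2]>.015]; print(nm,q.min(0).round(3),q.max(0).round(3))
E
```

```text
top gauge [0.5683 0.1385 0.122 ]
top face_r 0.0446
top red -119.3577
top red_n 20
top red_c [0.5624 0.149  0.125 ]
top green -3.9955
top green_n 10
top green_c [0.6088 0.1414 0.122 ]
top red_axis -118.4642
top wing_c [0.5751 0.0454]
top wing_bear 37.4457
top wing_ext [-0.0363  0.0374]
scene gauge [0.5901 0.1205 0.122 ]
scene face_r 0.1808
scene red -133.4433
scene red_n 20
scene red_c [0.5633 0.1488 0.125 ]
scene green -47.8297
scene green_n 8
scene green_c [0.6086 0.1409 0.122 ]
scene red_axis -119.6967
scene wing_c [0.6    0.0446]
scene wing_bear 29.1869
scene wing_ext [-0.0476  0.0512]
tumbler [ 0.547 -0.131  0.015] [ 0.62  -0.064  0.117]
nut [0.613 0.124 0.015] [0.675 0.164 0.128]
```

```bash
cat >> h.py <<'E'
def pose():
    s=r.state(); return np.array(s['tool_pos']),Ro.from_euler('xyz',s['orientation'],degrees=True),s
def plan(target,yaw,n,maxrows=8,grip=0.0):
    """n rows to reach the target; yaw target unwrapped deg, prints first maxrows"""
    p,R,s=pose(); y0=s['orientation'][2]; dy=yaw-y0
    print('t',round(s['t'],2),'pos',p.round(4),'rpy',s['orientation'].round(2),'F',s['wrist_force'].round(1),'grip',round(s['grip_width'],4),'q',s['q'].round(1))
    d=(np.array(target)-p)/n; st=dy/n
    for i in range(min(n,maxrows)):
        y=np.radians(y0+st*i+st/2); x=np.array([np.cos(y),np.sin(y)]); t=np.array([np.sin(y),-np.cos(y)])
        print('rot z',round(-st,2),'tr',[round(float(d[:2]@x),4),round(float(d[:2]@t),4),round(-float(d[2]),4)])
E
python3 - <<'E'
from h import *
plan([.61,.046,.23],232.5,32)
E
```

```text
t 0.15 pos [ 0.1577 -0.5267  0.2309] rpy [-1.7994e+02 -1.0000e-02  1.6660e+01] F [ 0.3  0.1 -0.1] grip 0.0855 q [-85.7  21.8  74.4   0.   83.9 -12.3]
rot z -6.74 tr [0.0194, -0.012, 0.0]
rot z -6.74 tr [0.0207, -0.0096, 0.0]
rot z -6.74 tr [0.0217, -0.0071, 0.0]
rot z -6.74 tr [0.0224, -0.0045, 0.0]
rot z -6.74 tr [0.0227, -0.0019, 0.0]
rot z -6.74 tr [0.0228, 0.0008, 0.0]
rot z -6.74 tr [0.0225, 0.0035, 0.0]
rot z -6.74 tr [0.022, 0.0061, 0.0]
```

>>> carry_out --series '[{"rot":[0,0,-6.8],"translation":[0.0194,-0.012,0],"grip":0},{"rot":[0,0,-6.8],"translation":[0.0207,-0.0096,0],"grip":0},{"rot":[0,0,-6.8],"translation":[0.0217,-0.007,0],"grip":0},{"rot":[0,0,-6.8],"translation":[0.0224,-0.0045,0],"grip":0},{"rot":[0,0,-6.8],"translation":[0.0227,-0.002,0],"grip":0},{"rot":[0,0,-6.8],"translation":[0.0228,0.001,0],"grip":0},{"rot":[0,0,-6.8],"translation":[0.0225,0.0035,0],"grip":0},{"rot":[0,0,-6.8],"translation":[0.022,0.006,0],"grip":0}]'

```text
t: 0.82
tool_pos: [0.2783, -0.3847, 0.2282]
orientation: [-179.8, -0.3, 73.0]
wrist_force: [0.2, -0.5, 1.4]
grip_width: 0.0004
```

```bash
python3 - <<'E'
from h import *
plan([.61,.046,.23],232.5,24)
E
```

```text
t 0.82 pos [ 0.2783 -0.3847  0.2282] rpy [-179.82   -0.27   73.05] F [ 0.2 -0.5  1.4] grip 0.0004 q [-68.5  14.5  85.8   0.   80.  -51.5]
rot z -6.64 tr [0.0207, 0.0092, -0.0001]
rot z -6.64 tr [0.0195, 0.0115, -0.0001]
rot z -6.64 tr [0.018, 0.0137, -0.0001]
rot z -6.64 tr [0.0163, 0.0157, -0.0001]
rot z -6.64 tr [0.0144, 0.0175, -0.0001]
rot z -6.64 tr [0.0123, 0.019, -0.0001]
rot z -6.64 tr [0.01, 0.0203, -0.0001]
rot z -6.64 tr [0.0076, 0.0213, -0.0001]
```

>>> carry_out --series '[{"rot":[0,0,-6.8],"translation":[0.021,0.0092,-0.0003],"grip":0},{"rot":[0,0,-6.8],"translation":[0.0195,0.0115,-0.0003],"grip":0},{"rot":[0,0,-6.8],"translation":[0.018,0.0137,-0.0003],"grip":0},{"rot":[0,0,-6.8],"translation":[0.0163,0.0157,-0.0003],"grip":0},{"rot":[0,0,-6.8],"translation":[0.0144,0.0175,-0.0003],"grip":0},{"rot":[0,0,-6.8],"translation":[0.0123,0.019,-0.0003],"grip":0},{"rot":[0,0,-6.8],"translation":[0.01,0.0203,-0.0003],"grip":0},{"rot":[0,0,-6.8],"translation":[0.0076,0.0213,-0.0003],"grip":0}]'

```text
t: 1.48
tool_pos: [0.3969, -0.2352, 0.2302]
orientation: [179.8, -0.5, 130.2]
wrist_force: [-0.2, -0.3, 0.5]
grip_width: -0.0001
```

```bash
python3 - <<'E'
from h import *
plan([.61,.046,.23],232.5,16)
E
```

```text
t 1.48 pos [ 0.3969 -0.2352  0.2302] rpy [179.84  -0.5  130.24] F [-0.2 -0.3  0.5] grip -0.0001 q [-45.5  13.1  87.4   0.2  79.9 -85.8]
rot z -6.39 tr [0.0036, 0.0218, 0.0]
rot z -6.39 tr [0.0012, 0.022, 0.0]
rot z -6.39 tr [-0.0013, 0.022, 0.0]
rot z -6.39 tr [-0.0037, 0.0217, 0.0]
rot z -6.39 tr [-0.0061, 0.0212, 0.0]
rot z -6.39 tr [-0.0085, 0.0204, 0.0]
rot z -6.39 tr [-0.0107, 0.0193, 0.0]
rot z -6.39 tr [-0.0128, 0.018, 0.0]
```

>>> carry_out --series '[{"rot":[0,0,-6.6],"translation":[0.0036,0.0218,0],"grip":0},{"rot":[0,0,-6.6],"translation":[0.0012,0.022,0],"grip":0},{"rot":[0,0,-6.6],"translation":[-0.0013,0.022,0],"grip":0},{"rot":[0,0,-6.6],"translation":[-0.0037,0.0217,0],"grip":0},{"rot":[0,0,-6.6],"translation":[-0.0061,0.0212,0],"grip":0},{"rot":[0,0,-6.6],"translation":[-0.0085,0.0204,0],"grip":0},{"rot":[0,0,-6.6],"translation":[-0.0107,0.0193,0],"grip":0},{"rot":[0,0,-6.6],"translation":[-0.0128,0.018,0],"grip":0}]'

```text
t: 2.15
tool_pos: [0.5105, -0.0882, 0.2298]
orientation: [179.4, -0.3, -174.2]
wrist_force: [0.4, -0.9, -1.0]
grip_width: 0.0001
```

```bash
python3 - <<'E'
from h import *
s=r.state(); yw=s['orientation'][2]
plan([.61,.046,.23],232.5 if yw>0 else -127.5,8)
E
```

```text
t 2.15 pos [ 0.5105 -0.0882  0.2298] rpy [ 179.39   -0.3  -174.18] F [ 0.4 -0.9 -1. ] grip 0.0001 q [ -23.1   18.9   79.2    0.4   82.5 -119. ]
rot z -5.84 tr [-0.0148, 0.0147, -0.0]
rot z -5.84 tr [-0.0163, 0.0131, -0.0]
rot z -5.84 tr [-0.0175, 0.0114, -0.0]
rot z -5.84 tr [-0.0186, 0.0095, -0.0]
rot z -5.84 tr [-0.0194, 0.0076, -0.0]
rot z -5.84 tr [-0.0201, 0.0056, -0.0]
rot z -5.84 tr [-0.0206, 0.0035, -0.0]
rot z -5.84 tr [-0.0208, 0.0014, -0.0]
```

>>> carry_out --series '[{"rot":[0,0,-6],"translation":[-0.015,0.0148,0],"grip":0},{"rot":[0,0,-6],"translation":[-0.0165,0.0132,0],"grip":0},{"rot":[0,0,-6],"translation":[-0.0178,0.0115,0],"grip":0},{"rot":[0,0,-6],"translation":[-0.019,0.0095,0],"grip":0},{"rot":[0,0,-6],"translation":[-0.0197,0.0076,0],"grip":0},{"rot":[0,0,-6],"translation":[-0.0203,0.0056,0],"grip":0},{"rot":[0,0,-6],"translation":[-0.0208,0.0035,0],"grip":0},{"rot":[0,0,-5],"translation":[-0.021,0.0015,0],"grip":0}]'

```text
t: 2.82
tool_pos: [0.6181, 0.0536, 0.2281]
orientation: [179.1, 0.1, -124.6]
wrist_force: [0.5, -1.1, -1.1]
grip_width: -0.0001
```

```bash
cat >> h.py <<'E'
def wrist():
    p,R,s=pose(); c=r.camera('wrist'); T=np.array(c['tool_from_camera']); Rm=R.as_matrix()
    c['R']=Rm@T[:3,:3]; c['xyz']=Rm@T[:3,3]+p; return c
E
python3 - <<'E'
from h import *
plan([.61,.046,.23],-127.5,1)
c=wrist(); save(c,'w1'); np.savez('c_w1',**c)
E
```

```text
t 2.82 pos [0.6181 0.0536 0.2281] rpy [ 1.7911e+02  1.5000e-01 -1.2459e+02] F [ 0.5 -1.1 -1.1] grip -0.0001 q [  -6.2   29.4   62.1    0.6   89.2 -151.6]
rot z 2.91 tr [0.0109, 0.0021, -0.0019]
```

View pics/w1.png

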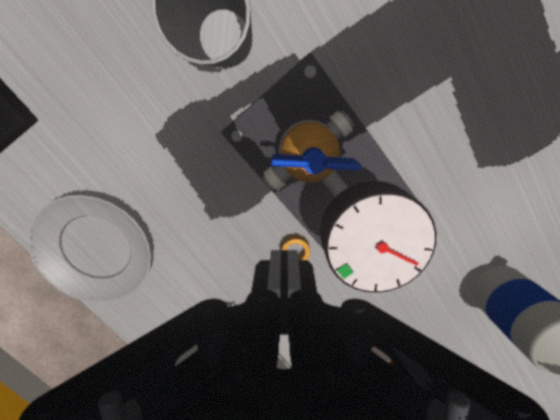

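```bash
python3 - <<'E'
from h import *
c=dict(np.load('c_w1.npz'))
for zb in (.101,.116):
  for k,v in measure(c,(215,90,450,295),zb).items(): print(k,np.round(v,4))
m=masks(c)['blue'][100:200,215:400]; v,u=np.nonzero(m); print(u.min()+215,u.max()+215,v.min()+100,v.max()+100)
# finger tip depth profile
f=210/np.tan(np.radians(c['vfov']/2)); z=c['z_map']
for row in (255,262,270,290,310): 
    w=np.nonzero((z[row]<.2)&(z[row]>0))[0]; 
    if len(w): print(row,w.min(),w.max(),np.median(z[row][w]),(w.max()-w.min()+1)*np.median(z[row][w])/f)
# wing top points by depth
T=c['tool_from_camera'];H,W=z.shape;vv,uu=np.mgrid[:H,:W]
P=np.stack([(uu-c['cx'])*z/f,(vv-c['cy'])*z/f,z],-1)
Q=P@T[:3,:3].T+T[:3,3]
fg=(z>0)&(z<.2)
q=Q[fg]; 
for a in np.arange(-.06,.006,.005):
    s=q[(q[:,2]>a)&(q[:,2]<a+.005)]
    if len(s): print('toolz',round(a,3),len(s),s[:,:2].min(0).round(4),s[:,:2].max(0).round(4))
w=P@c['R'].T+c['xyz']; b=masks(c)['blue']; b[:100]=0;b[200:]=0;b[:,:215]=0;b[:,400:]=0
bw=w[b&(z>0)]; t=bw[bw[:,2]>.11]; print(len(t),t.mean(0),t.min(0),t.max(0), np.percentile(bw[:,2],[2,98]))
E
```

```text
gauge [0.5787 0.0984 0.122 ]
face_r 0.1193
red -107.3805
red_n 172
red_c [0.564  0.1455 0.125 ]
green -54.3141
green_n 102
green_c [0.6083 0.1396 0.122 ]
red_axis -118.6801
wing_c [0.5773 0.0445]
wing_bear 38.1792
wing_ext [-0.0375  0.0408]
gauge [0.5787 0.0984 0.122 ]
face_r 0.1193
red -107.3805
red_n 172
red_c [0.564  0.1455 0.125 ]
green -54.3141
green_n 102
green_c [0.6083 0.1396 0.122 ]
red_axis -118.6801
wing_c [0.5771 0.0411]
wing_bear 38.1792
wing_ext [-0.0354  0.0385]
271 360 149 173
255 270 297 0.14872292 0.013382174000616394
262 258 309 0.14368105 0.024010078578359552
270 255 312 0.13677436 0.02549314611029971
290 251 316 0.121599734 0.025790948038570148
310 186 381 0.10861811 0.06841464240172263
toolz -0.06 3598 [-0.0098 -0.0425] [0.0147 0.0426]
toolz -0.055 3310 [-0.0106 -0.0388] [0.0155 0.0382]
toolz -0.05 1785 [-0.0114 -0.0345] [0.0156 0.0345]
toolz -0.045 911 [-0.0107 -0.0302] [0.0153 0.0299]
toolz -0.04 633 [-0.0101 -0.0174] [0.0138 0.017 ]
toolz -0.035 249 [-0.0085 -0.0136] [0.0129 0.0133]
toolz -0.03 403 [ 0.007  -0.0137] [0.0128 0.0134]
toolz -0.025 373 [ 0.007  -0.0138] [0.0127 0.0135]
toolz -0.02 354 [ 0.0068 -0.0137] [0.0127 0.0134]
toolz -0.015 295 [ 0.007  -0.0137] [0.0125 0.0133]
toolz -0.01 253 [ 0.0072 -0.0137] [0.0126 0.013 ]
toolz -0.005 81 [ 0.0072 -0.0117] [0.0124 0.0104]
486 [0.57793587 0.04343586 0.1138504 ] [0.54745609 0.02021726 0.11008731] [0.60763381 0.0682276  0.11612943] [0.09417614 0.11528402]
```

```bash
python3 - <<'E'
from h import *
c=dict(np.load('c_w1.npz'))
# restrict to gauge disc
v,u=np.mgrid[:420,:560]; far=(u-381)**2+(v-243)**2>62**2
col=c['color'].copy(); col[far]=[0,0,255] ; 
c2=dict(c); c2['color']=col
for k,v in measure(c2,(300,170,450,310)).items():
    if 'wing' not in k: print(k,np.round(v,4))
plan([.613,.045,.15],-127.5,4)
E
```

```text
gauge [0.5683 0.141  0.122 ]
face_r 0.0562
red -133.6594
red_n 172
red_c [0.564  0.1455 0.125 ]
green 2.0552
green_n 102
green_c [0.6083 0.1396 0.122 ]
red_axis -118.6801
t 2.87 pos [0.6194 0.0564 0.2276] rpy [ 179.08    0.23 -124.18] F [-2.3  1.8 -1.2] grip 0.0001 q [  -6.    29.6   61.9    0.6   89.2 -151.8]
rot z 0.83 tr [0.0033, -0.0003, 0.0194]
rot z 0.83 tr [0.0033, -0.0004, 0.0194]
rot z 0.83 tr [0.0032, -0.0004, 0.0194]
rot z 0.83 tr [0.0032, -0.0004, 0.0194]
```

>>> carry_out --series '[{"rot":[0.5,0,0.9],"translation":[0.0033,-0.0003,0.01],"grip":0},{"rot":[0.4,0,0.9],"translation":[0.0033,-0.0004,0.02],"grip":0},{"rot":[0,0,0.9],"translation":[0.0032,-0.0004,0.02],"grip":0},{"rot":[0,0,0.8],"translation":[0.0032,-0.0004,0.02],"grip":0}]'

```text
t: 3.2
tool_pos: [0.6154, 0.0478, 0.1579]
orientation: [-179.6, 0.5, -127.5]
wrist_force: [-0.3, 0.1, 0.1]
grip_width: 0.0003
```

```bash
python3 - <<'E'
from h import *
plan([.613,.045,.094],-127.5,4)
c=wrist(); save(c,'w2'); np.savez('c_w2',**c)
E
```

```text
t 3.2 pos [0.6154 0.0478 0.1579] rpy [-179.63    0.47 -127.54] F [-0.3  0.1  0.1] grip 0.0003 q [  -6.6   31.5   70.2    0.2   77.7 -149.1]
rot z -0.01 tr [0.0009, 0.0001, 0.016]
rot z -0.01 tr [0.0009, 0.0001, 0.016]
rot z -0.01 tr [0.0009, 0.0001, 0.016]
rot z -0.01 tr [0.0009, 0.0001, 0.016]
```

View pics/w2.png

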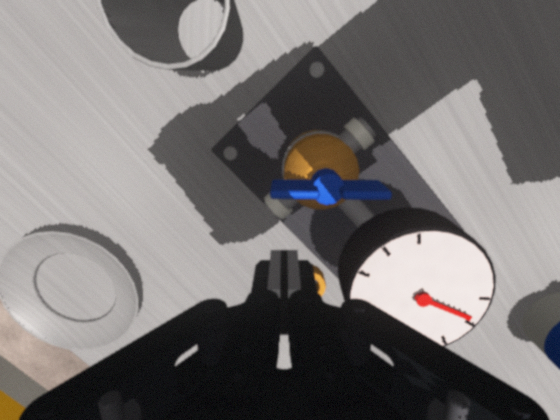

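>>> carry_out --series '[{"rot":[0,0,0],"translation":[0,0,0.016],"grip":0},{"rot":[0,0,0],"translation":[0,0,0.018],"grip":0},{"rot":[0,0,0],"translation":[0,0,0.018],"grip":0},{"rot":[0,0,0],"translation":[0,0,0.01],"grip":0},{"rot":[0,0,0],"translation":[0,0,0],"grip":0}]'

```text
t: 3.67
tool_pos: [0.6129, 0.0471, 0.089]
orientation: [179.8, 0.1, -127.7]
wrist_force: [-0.2, 0.3, 0.1]
grip_width: 0.0001
```

```bash
python3 - <<'E'
from h import *
plan([.613,.045,.094],-127.5,1)
c=r.camera('top'); np.savez('c_t2',**c)
cv2.imwrite('pics/t2.png',cv2.resize(c['color'][150:260,170:320,::-1],None,fx=5,fy=5,interpolation=cv2.INTER_CUBIC))
c=wrist(); save(c,'w3'); np.savez('c_w3',**c)
E
```

```text
t 3.67 pos [0.6129 0.0471 0.089 ] rpy [ 1.7984e+02  1.3000e-01 -1.2771e+02] F [-0.2  0.3  0.1] grip 0.0001 q [  -6.7   35.5   75.3    0.2   69.3 -149.1]
rot z -0.21 tr [0.0016, -0.0014, -0.005]
```

View pics/w3.png

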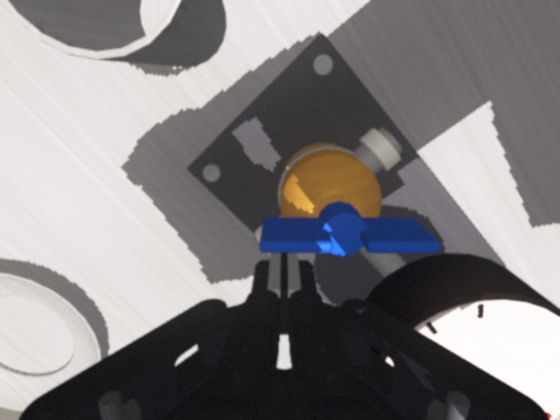

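View pics/t2.png

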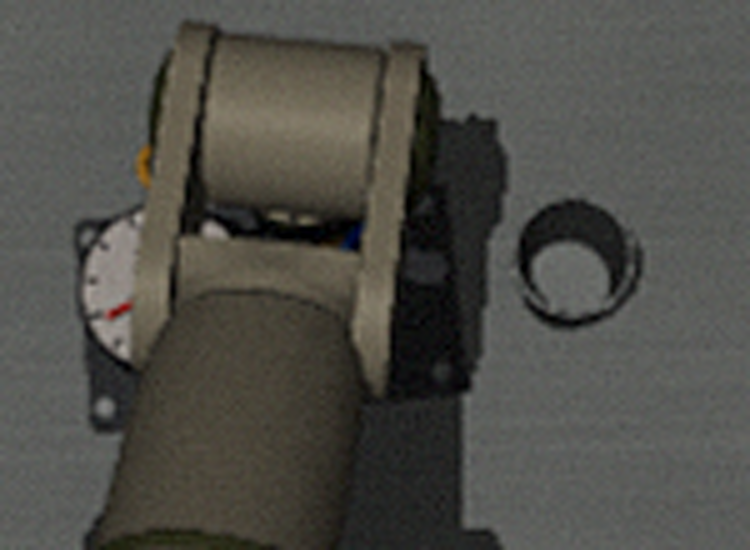

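>>> carry_out --series '[{"rot":[0,0,0],"translation":[0.004,-0.0005,-0.002],"grip":0},{"rot":[0,0,0],"translation":[0.0045,-0.0005,-0.002],"grip":0},{"rot":[0,0,5],"translation":[0.0026,-0.0012,0],"grip":0},{"rot":[0,0,6.5],"translation":[0.0034,-0.0015,0],"grip":0},{"rot":[0,0,6.5],"translation":[0.0034,-0.0015,0],"grip":0}]'

```text
t: 4.18
tool_pos: [0.6076, 0.029, 0.1012]
orientation: [-179.8, 0.7, -146.2]
wrist_force: [1.0, 0.9, -1.3]
grip_width: 0.0003
```

```bash
cat >> h.py <<'E'
AX=np.array([.576,.0445])
def arc(beta_end,n,r0=.029,off=.015,z=.092):
    p,R,s=pose(); y0=s['orientation'][2]; b0=(270-y0)%360
    print('t',round(s['t'],2),'pos',p.round(4),'rpy',s['orientation'].round(2),'F',s['wrist_force'].round(1),'q',s['q'].round(1),'beta',round(b0,1))
    y=np.radians(y0); x=np.array([np.cos(y),np.sin(y)]); t=np.array([np.sin(y),-np.cos(y)])
    print('axis in tool',((AX-p[:2])@x).round(4),((AX-p[:2])@t).round(4))
    B=np.linspace(b0,beta_end,n+1); cur=p.copy()
    for i in range(n):
        b=np.radians(B[i+1]); rad=np.array([np.cos(b),-np.sin(b)]); pu=np.array([-np.sin(b),-np.cos(b)])
        tg=np.r_[AX+r0*rad-off*pu,z]
        y=np.radians(270-B[i]); x=np.array([np.cos(y),np.sin(y)]); t=np.array([np.sin(y),-np.cos(y)])
        d=tg-cur; 
        if i==0 and n>1: d=d*1.0
        print('rot z',round(B[i+1]-B[i],2),'tr',[round(float(d[:2]@x),4),round(float(d[:2]@t),4),round(-float(d[2]),4)]); cur=tg
E
python3 - <<'E'
from h import *
c=wrist(); save(c,'w4'); arc(100,8)
E
```

```text
t 4.23 pos [0.6075 0.0284 0.1015] rpy [-179.74    0.66 -146.59] F [ 0.1  1.5 -0.3] q [  -8.6   33.9   76.2    0.3   69.3 -132.1] beta 56.6
axis in tool 0.0175 0.0308
rot z 5.43 tr [0.0053, 0.0005, 0.0095]
rot z 5.43 tr [0.0028, -0.0013, -0.0]
rot z 5.43 tr [0.0028, -0.0013, -0.0]
rot z 5.43 tr [0.0028, -0.0013, -0.0]
rot z 5.43 tr [0.0028, -0.0013, -0.0]
rot z 5.43 tr [0.0028, -0.0013, -0.0]
rot z 5.43 tr [0.0028, -0.0013, -0.0]
rot z 5.43 tr [0.0028, -0.0013, -0.0]
```

View pics/w4.png

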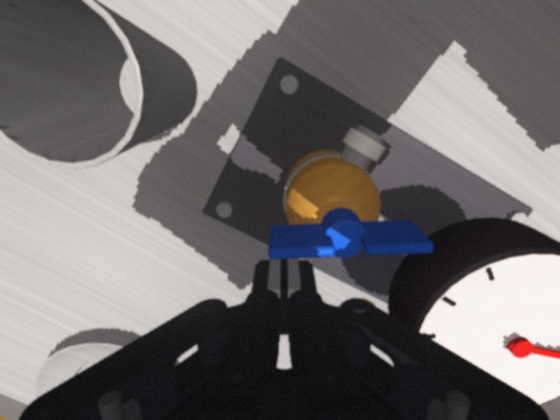

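>>> carry_out --series '[{"rot":[0,0,5.5],"translation":[0.004,-0.0002,0.003],"grip":0},{"rot":[0,0,6],"translation":[0.0034,-0.001,0.003],"grip":0},{"rot":[0,0,6],"translation":[0.0032,-0.0014,0.002],"grip":0},{"rot":[0,0,6],"translation":[0.0031,-0.0014,0],"grip":0},{"rot":[0,0,6],"translation":[0.0031,-0.0014,0],"grip":0},{"rot":[0,0,6],"translation":[0.0031,-0.0014,0],"grip":0}]'

```text
t: 4.73
tool_pos: [0.5936, 0.0134, 0.1]
orientation: [179.9, 1.5, 177.3]
wrist_force: [0.9, 0.6, -1.4]
grip_width: 0.0001
```

```bash
python3 - <<'E'
from h import *
c=wrist(); save(c,'w5'); arc(150,8)
E
```

```text
t 4.78 pos [0.5932 0.0132 0.1002] rpy [179.87   1.51 176.9 ] F [ 1.6 -0.6 -0.4] q [-10.3  32.4  79.5   0.3  66.7 -97.3] beta 93.1
axis in tool 0.0189 0.0304
rot z 7.11 tr [0.0076, -0.0003, 0.0082]
rot z 7.11 tr [0.0037, -0.0016, -0.0]
rot z 7.11 tr [0.0037, -0.0016, -0.0]
rot z 7.11 tr [0.0037, -0.0016, -0.0]
rot z 7.11 tr [0.0037, -0.0016, -0.0]
rot z 7.11 tr [0.0037, -0.0016, -0.0]
rot z 7.11 tr [0.0037, -0.0016, -0.0]
rot z 7.11 tr [0.0037, -0.0016, -0.0]
```

View pics/w5.png

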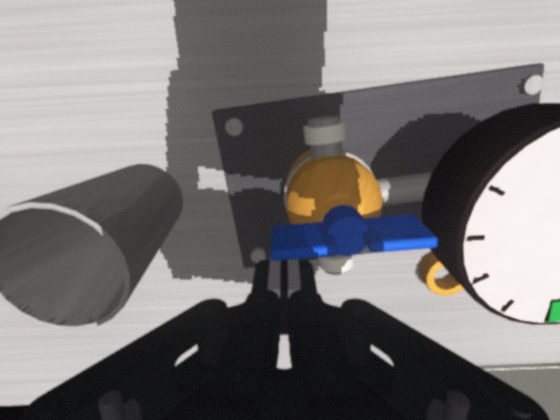

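```bash
cat >> h.py <<'E'
def level():
    p,R,s=pose(); d=Ro.from_euler('xyz',[180,0,s['orientation'][2]],degrees=True)
    print('level rot',(R.inv()*d).as_rotvec(degrees=True).round(2))
E
python3 - <<'E'
from h import *
level()
E
```

```text
level rot [0.13 1.51 0.  ]
```

>>> carry_out --series '[{"rot":[0,0.6,6],"translation":[0.0045,-0.0005,0.002],"grip":0},{"rot":[0,0.5,6.5],"translation":[0.004,-0.001,0.002],"grip":0},{"rot":[0,0.5,6.5],"translation":[0.0036,-0.0014,0.002],"grip":0},{"rot":[0,0.2,6.5],"translation":[0.0035,-0.0015,0.001],"grip":0},{"rot":[0,0.2,6.5],"translation":[0.0035,-0.0015,0.001],"grip":0},{"rot":[0,0.2,6.5],"translation":[0.0035,-0.0015,0.001],"grip":0},{"rot":[0,0.2,6.5],"translation":[0.0035,-0.0015,0.001],"grip":0}]'

```text
t: 5.37
tool_pos: [0.5691, 0.0114, 0.0969]
orientation: [179.6, -0.3, 131.9]
wrist_force: [0.2, -1.2, 0.4]
grip_width: 0.0002
```

```bash
python3 - <<'E'
from h import *
c=wrist(); save(c,'w6'); arc(190,8); level()
E
```

```text
t 5.42 pos [0.5686 0.0116 0.0969] rpy [179.58  -0.39 131.47] F [ 0.9  0.3 -0.1] q [-11.   31.   82.8   0.6  66.2 -52.7] beta 138.5
axis in tool 0.0198 0.0274
rot z 6.43 tr [0.0081, -0.0031, 0.0049]
rot z 6.43 tr [0.0033, -0.0015, -0.0]
rot z 6.43 tr [0.0033, -0.0015, -0.0]
rot z 6.43 tr [0.0033, -0.0015, -0.0]
rot z 6.43 tr [0.0033, -0.0015, -0.0]
rot z 6.43 tr [0.0033, -0.0015, -0.0]
rot z 6.43 tr [0.0033, -0.0015, -0.0]
rot z 6.43 tr [0.0033, -0.0015, -0.0]
level rot [ 0.42 -0.39 -0.  ]
```

View pics/w6.png

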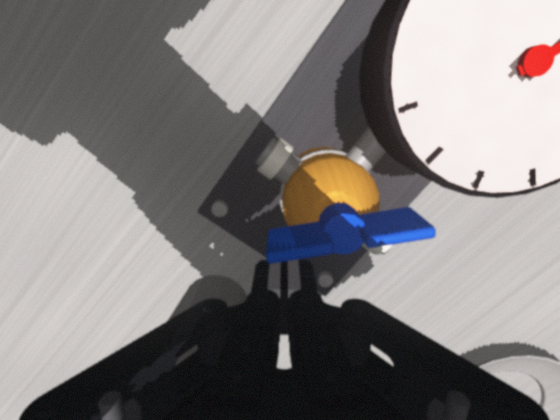

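>>> carry_out --series '[{"rot":[0.2,-0.2,6],"translation":[0.005,-0.0025,0.001],"grip":0},{"rot":[0.2,-0.2,6.5],"translation":[0.0045,-0.0022,0.001],"grip":0},{"rot":[0,0,6.5],"translation":[0.004,-0.0018,0.001],"grip":0},{"rot":[0,0,6.5],"translation":[0.0036,-0.0016,0.001],"grip":0},{"rot":[0,0,6.5],"translation":[0.0036,-0.0016,0.001],"grip":0},{"rot":[0,0,6.5],"translation":[0.0036,-0.0016,0.001],"grip":0},{"rot":[0,0,6.5],"translation":[0.0036,-0.0016,0.001],"grip":0},{"rot":[0,0,6],"translation":[0.0034,-0.0015,0],"grip":0}]'

```text
t: 6.08
tool_pos: [0.5469, 0.0322, 0.0955]
orientation: [179.4, 0.2, 81.2]
wrist_force: [0.4, -1.4, -0.5]
grip_width: 0.0001
```

```bash
python3 - <<'E'
from h import *
c=wrist(); save(c,'w7'); arc(205,2); level()
E
```

```text
t 6.13 pos [0.5468 0.0327 0.0957] rpy [179.38   0.21  80.92] F [-1.6  0.7 -0.2] q [-8.9 29.2 86.7 -0.2 63.5  0.3] beta 189.1
axis in tool 0.0162 0.027
rot z 7.96 tr [0.0054, -0.0038, 0.0037]
rot z 7.96 tr [0.0042, -0.0018, -0.0]
level rot [0.62 0.21 0.  ]
```

View pics/w7.png

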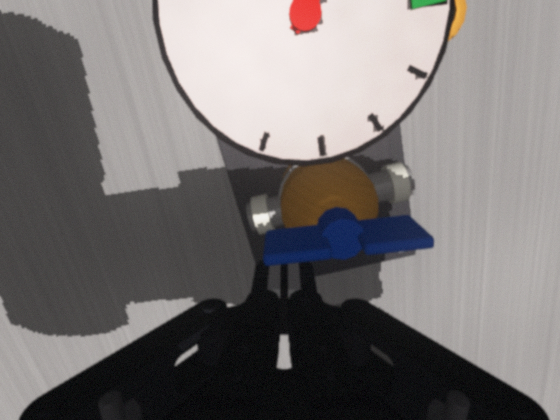

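>>> carry_out --series '[{"rot":[0.3,0.1,5],"translation":[0.004,-0.002,0.001],"grip":0},{"rot":[0.3,0.1,6],"translation":[0.0036,-0.0018,0.001],"grip":0},{"rot":[0,0,6],"translation":[0.0034,-0.0016,0],"grip":0},{"rot":[0,0,4],"translation":[0.0022,-0.001,0],"grip":0},{"rot":[0,0,0],"translation":[-0.01,0,0],"grip":0},{"rot":[0,0,0],"translation":[-0.01,0,-0.02],"grip":0},{"rot":[0,0,0],"translation":[0,0,-0.03],"grip":0}]'

```text
t: 6.72
tool_pos: [0.5323, 0.028, 0.1427]
orientation: [-179.6, 0.2, 62.2]
wrist_force: [0.8, -0.1, 0.8]
grip_width: -0.0001
```

```bash
python3 - <<'E'
from h import *
arc(205,1); level()
c=wrist(); save(c,'w8'); np.savez('c_w8',**c)
c=r.camera('top'); np.savez('c_t8',**c)
cv2.imwrite('pics/t8.png',cv2.resize(c['color'][150:260,170:320,::-1],None,fx=5,fy=5,interpolation=cv2.INTER_CUBIC))
E
```

```text
t 6.72 pos [0.5323 0.028  0.1427] rpy [-1.7965e+02  1.5000e-01  6.2200e+01] F [ 0.8 -0.1  0.8] q [-9.7 25.  85.  -0.  70.4 18.1] beta 207.8
axis in tool 0.035 0.031
rot z -2.8 tr [0.0186, 0.0028, 0.0507]
level rot [-0.35  0.15 -0.  ]
```

View pics/w8.png

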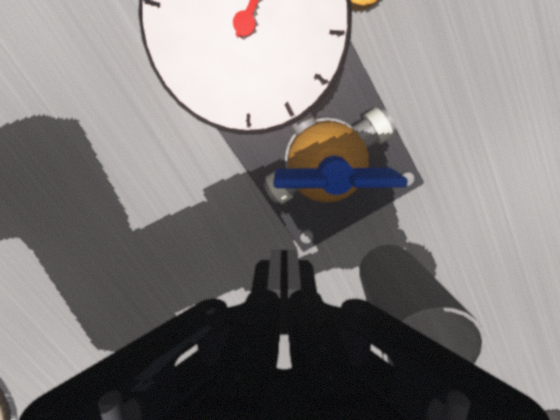

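View pics/t8.png

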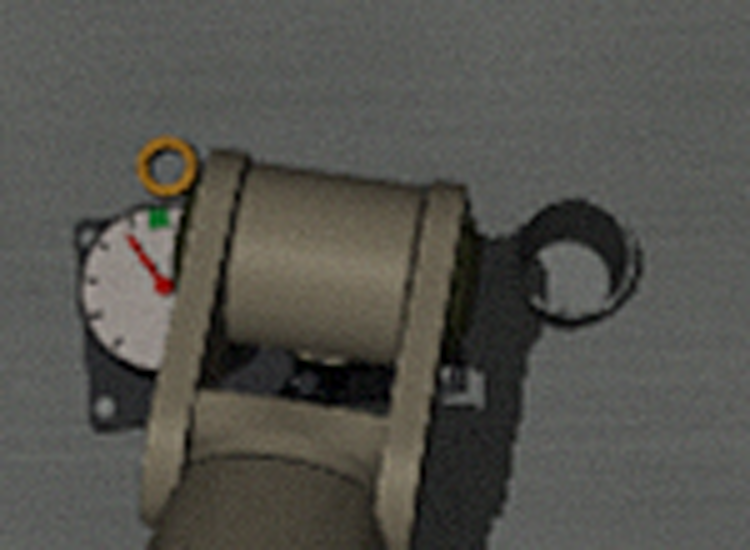

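>>> carry_out --series '[{"rot":[-0.3,0,0],"translation":[0.01,0.011,-0.004],"grip":0},{"rot":[0,0,0],"translation":[0.016,0.016,0],"grip":0},{"rot":[0,0,0],"translation":[0.016,0.016,0],"grip":0},{"rot":[0,0,0],"translation":[0.014,0.014,0],"grip":0},{"rot":[0,0,0],"translation":[0.002,0.003,0],"grip":0}]'

```text
t: 7.23
tool_pos: [0.6168, 0.0495, 0.1546]
orientation: [179.2, -0.1, 64.0]
wrist_force: [-0.0, 0.9, 0.1]
grip_width: 0.0001
```

```bash
python3 - <<'E'
from h import *
plan([.6124,.0514,.094],62.2,4); level()
c=wrist(); save(c,'w9'); np.savez('c_w9',**c)
E
```

```text
t 7.23 pos [0.6168 0.0495 0.1546] rpy [ 1.7916e+02 -1.2000e-01  6.4020e+01] F [-0.   0.9  0.1] grip 0.0001 q [-6.3 31.8 70.4 -0.2 77.  19.7]
rot z 0.45 tr [-0.0001, -0.0012, 0.0151]
rot z 0.45 tr [-0.0001, -0.0012, 0.0151]
rot z 0.45 tr [-0.0001, -0.0012, 0.0151]
rot z 0.45 tr [-0.0001, -0.0012, 0.0151]
level rot [ 0.84 -0.12 -0.  ]
```

View pics/w9.png

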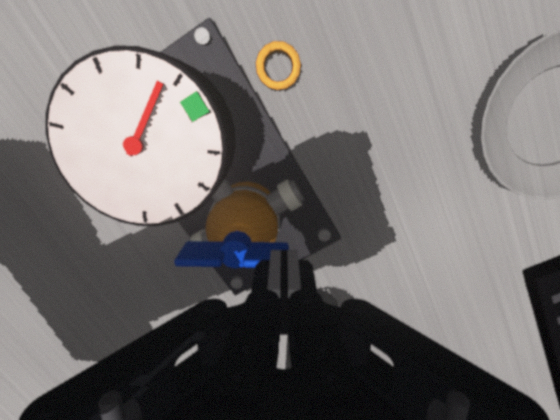

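```bash
cat >> h.py <<'E'
def gauge(c,uv,rad):
    """uv approx centre px, rad px radius beyond the face"""
    H,W=c['z_map'].shape; v,u=np.mgrid[:H,:W]; near=(u-uv[0])**2+(v-uv[1])**2<rad**2
    M=masks(c); h=c['color'].astype(int).max(-1)
    th=0.5*np.percentile(h[near],90)
    fm=((h>th)&near).astype(np.uint8)
    n,l,st,_=cv2.connectedComponentsWithStats(fm); fm=(l==1+np.argmax(st[1:,4])).astype(np.uint8)
    cs,_=cv2.findContours(fm,cv2.RETR_EXTERNAL,cv2.CHAIN_APPROX_NONE); hull=cv2.convexHull(max(cs,key=len))[:,0].astype(float)
    p=proj_plane(c,hull[:,0],hull[:,1],.122)[:,:2]
    A=np.c_[2*p,np.ones(len(p))]; s=np.linalg.lstsq(A,(p**2).sum(1),rcond=None)[0]; C=s[:2]; R=np.sqrt(s[2]+C@C)
    v,u=np.nonzero(M['green']&near); g=proj_plane(c,u,v,.122)[:,:2].mean(0)
    v,u=np.nonzero(M['red']&near); q=proj_plane(c,u,v,.125)[:,:2]; m=q.mean(0)
    w,V=np.linalg.eigh(np.cov((q-m).T)); a=V[:,1]; a*=np.sign(a@(m-C))
    be=lambda d:np.degrees(np.arctan2(-d[1],d[0]))
    e=q[((q-m)@a)>np.percentile((q-m)@a,85)].mean(0)
    print('C',C.round(4),'R',R.round(4),'mark',g.round(4),'r',np.linalg.norm(g-C).round(4),be(g-C).round(1),'| needle axis',be(a).round(1),'tip-from-C',be(e-C).round(1),'r',np.linalg.norm(e-C).round(4),'| remaining needle',(be(g-C)-be(a)).round(1),(be(g-C)-be(e-C)).round(1))
E
python3 - <<'E'
from h import *
gauge(dict(np.load('c_w9.npz')),(137,137),97)
gauge(dict(np.load('c_t8.npz')),(203,208),18)
gauge(dict(np.load('c_top.npz')),(203,208),18)
E
```

```text
C [0.5693 0.1365] R 0.047 mark [0.6084 0.1395] r 0.0392 -4.4 | needle axis -33.4 tip-from-C -34.2 r 0.0324 | remaining needle 29.0 29.8
C [0.5673 0.136 ] R 0.0488 mark [0.6094 0.1412] r 0.0424 -7.0 | needle axis -33.4 tip-from-C -35.0 r 0.033 | remaining needle 26.4 28.0
C [0.5684 0.1383] R 0.0469 mark [0.6088 0.1414] r 0.0406 -4.4 | needle axis -118.5 tip-from-C -118.5 r 0.0319 | remaining needle 114.1 114.1
```

>>> carry_out --series '[{"rot":[0.5,0,0.5],"translation":[0,-0.001,0.012],"grip":0},{"rot":[0.3,0,0.5],"translation":[0,-0.001,0.016],"grip":0},{"rot":[0,0,0.5],"translation":[0,-0.001,0.016],"grip":0},{"rot":[0,0,0.3],"translation":[0,-0.001,0.008],"grip":0},{"rot":[0,0,0],"translation":[0,0,0.001],"grip":0}]'

```text
t: 7.7
tool_pos: [0.6079, 0.0486, 0.0966]
orientation: [-179.7, 0.0, 62.7]
wrist_force: [-0.7, 0.3, -0.9]
grip_width: 0.0003
```

```bash
cat >> h.py <<'E'
def arc2(beta_end,n,r0=.029,off=.015,z=.093):
    p,R,s=pose(); y0=s['orientation'][2]; b0=(90-y0)
    print('t',round(s['t'],2),'pos',p.round(4),'rpy',s['orientation'].round(2),'F',s['wrist_force'].round(1),'q',s['q'].round(1),'beta',round(b0,1))
    y=np.radians(y0); x=np.array([np.cos(y),np.sin(y)]); t=np.array([np.sin(y),-np.cos(y)])
    print('axis in tool',((AX-p[:2])@x).round(4),((AX-p[:2])@t).round(4))
    B=np.linspace(b0,beta_end,n+1); cur=p.copy()
    for i in range(n):
        b=np.radians(B[i+1]); rad=np.array([np.cos(b),-np.sin(b)]); pu=np.array([-np.sin(b),-np.cos(b)])
        tg=np.r_[AX+r0*rad-off*pu,z]
        y=np.radians(90-B[i]); x=np.array([np.cos(y),np.sin(y)]); t=np.array([np.sin(y),-np.cos(y)])
        d=tg-cur
        print('rot z',round(B[i+1]-B[i],2),'tr',[round(float(d[:2]@x),4),round(float(d[:2]@t),4),round(-float(d[2]),4)]); cur=tg
E
python3 - <<'E'
from h import *
c=wrist(); save(c,'w10');arc2(60,6); level()
E
```

```text
t 7.75 pos [0.6081 0.0485 0.097 ] rpy [-179.73   -0.     62.66] F [-0.9 -0.6 -0. ] q [-6.6 34.7 75.4  0.1 70.2 20.7] beta 27.3
axis in tool -0.0183 -0.0267
rot z 5.44 tr [-0.0061, 0.0036, 0.004]
rot z 5.44 tr [-0.0028, 0.0013, -0.0]
rot z 5.44 tr [-0.0028, 0.0013, -0.0]
rot z 5.44 tr [-0.0028, 0.0013, -0.0]
rot z 5.44 tr [-0.0028, 0.0013, -0.0]
rot z 5.44 tr [-0.0028, 0.0013, -0.0]
level rot [-0.27 -0.    0.  ]
```

View pics/w10.png

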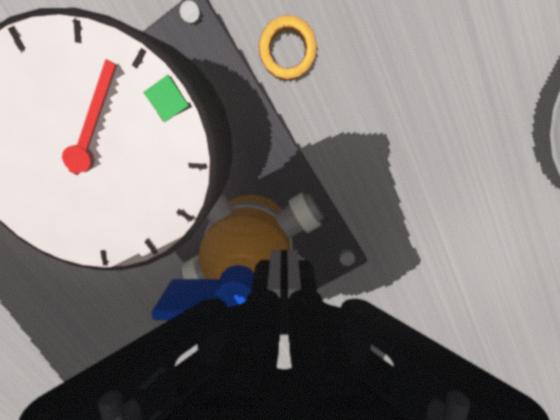

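>>> carry_out --series '[{"rot":[0,0,4],"translation":[-0.004,0.002,0.001],"grip":0},{"rot":[0,0,5],"translation":[-0.0032,0.0018,0.001],"grip":0},{"rot":[0,0,5.5],"translation":[-0.003,0.0015,0.001],"grip":0},{"rot":[0,0,5.5],"translation":[-0.003,0.0013,0.001],"grip":0},{"rot":[0,0,5.5],"translation":[-0.003,0.0013,0],"grip":0},{"rot":[0,0,5],"translation":[-0.0027,0.0012,0],"grip":0}]'

```text
t: 8.25
tool_pos: [0.6036, 0.0284, 0.0969]
orientation: [-179.8, -0.3, 31.3]
wrist_force: [1.5, 0.8, -2.0]
grip_width: 0.0003
```

```bash
python3 - <<'E'
from h import *
c=wrist(); save(c,'w11'); np.savez('c_w11',**c); arc2(70,4); level()
E
```

```text
t 8.3 pos [0.6035 0.028  0.097 ] rpy [-179.85   -0.26   30.95] F [1.3 0.8 0.3] q [-8.7 34.  76.8  0.3 69.1 50.3] beta 59.0
axis in tool -0.0151 -0.0282
rot z 2.74 tr [-0.0015, 0.0014, 0.004]
rot z 2.74 tr [-0.0014, 0.0007, -0.0]
rot z 2.74 tr [-0.0014, 0.0007, -0.0]
rot z 2.74 tr [-0.0014, 0.0007, -0.0]
level rot [-0.15 -0.26  0.  ]
```

View pics/w11.png

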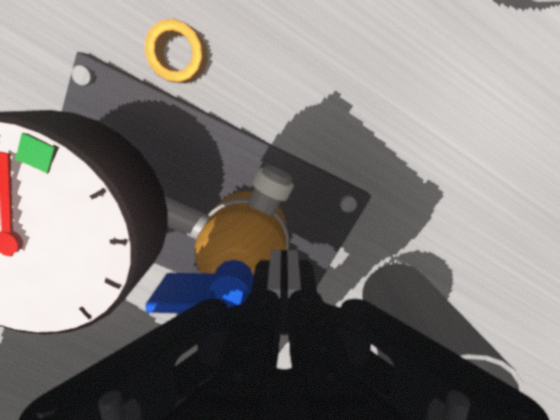

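```bash
cat >> h.py <<'E'
def rem(c,piv):
    M=masks(c); H,W=c['z_map'].shape; v,u=np.mgrid[:H,:W]
    near=(u-piv[0])**2+(v-piv[1])**2<130**2
    P=proj_plane(c,np.array(piv[0]),np.array(piv[1]),.125)[:2]
    v,u=np.nonzero(M['green']&near); g=proj_plane(c,u,v,.122)[:,:2].mean(0)
    v,u=np.nonzero(M['red']&near); q=proj_plane(c,u,v,.125)[:,:2]; d=np.linalg.norm(q-P,axis=1); e=q[(d>.02)].mean(0)
    be=lambda d:np.degrees(np.arctan2(-d[1],d[0]))
    print('piv',P.round(4),'tip max',d.max().round(4),'mark r',np.linalg.norm(g-P).round(4),'mark',be(g-P).round(1),'needle',be(e-P).round(1),'REM',(be(g-P)-be(e-P)).round(1))
E
python3 - <<'E'
from h import *
rem(dict(np.load('c_w9.npz')),(133,147))
rem(dict(np.load('c_w11.npz')),(8,243))
E
python3 - <<'E'
from h import *
c=r.camera('top'); np.savez('c_t11',**c)
cv2.imwrite('pics/t11.png',cv2.resize(c['color'][170:250,170:280,::-1],None,fx=7,fy=7,interpolation=cv2.INTER_CUBIC))
E
```

```text
piv [0.5683 0.1356] tip max 0.0374 mark r 0.0403 mark -5.5 needle -34.6 REM 29.1
piv [0.5686 0.1359] tip max 0.0372 mark r 0.0398 mark -5.4 needle -18.2 REM 12.9
```

View pics/t11.png

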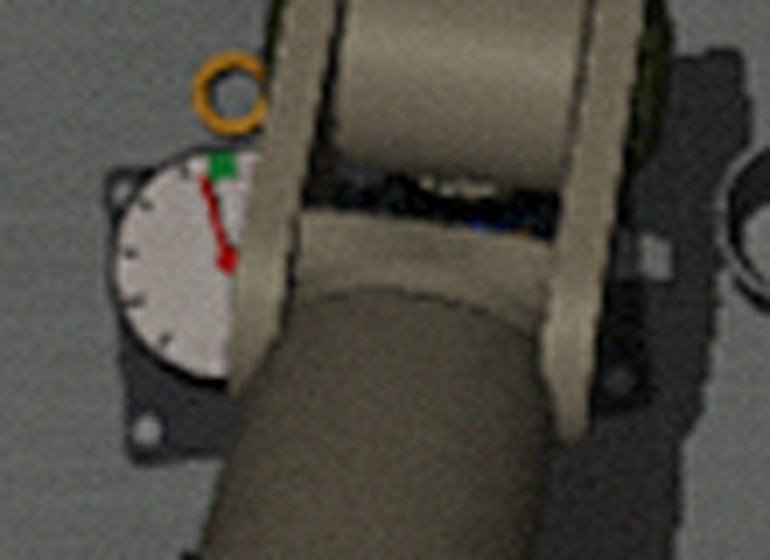

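>>> carry_out --series '[{"rot":[0,0,4],"translation":[-0.0022,0.0012,0.001],"grip":0},{"rot":[0,0,4],"translation":[-0.0022,0.001,0.001],"grip":0},{"rot":[0,0,4],"translation":[-0.0022,0.001,0.001],"grip":0},{"rot":[0,0,4],"translation":[-0.0022,0.001,0],"grip":0},{"rot":[0,0,3],"translation":[-0.0016,0.0008,0],"grip":0}]'

```text
t: 8.77
tool_pos: [0.5976, 0.0199, 0.0973]
orientation: [-179.9, -0.6, 12.8]
wrist_force: [1.2, 0.8, -0.6]
grip_width: -0.0003
```

```bash
python3 - <<'E'
from h import *
c=wrist(); save(c,'w12'); np.savez('c_w12',**c); arc2(84,2); level()
c=r.camera('top'); np.savez('c_t12',**c); gauge(c,(203,208),18)
cv2.imwrite('pics/t12.png',cv2.resize(c['color'][170:250,170:280,::-1],None,fx=7,fy=7,interpolation=cv2.INTER_CUBIC))
c=r.camera('scene'); np.savez('c_s12',**c)
cv2.imwrite('pics/s12.png',cv2.resize(c['color'][170:290,250:390,::-1],None,fx=5,fy=5,interpolation=cv2.INTER_CUBIC))
E
```

```text
t 8.82 pos [0.5975 0.0197 0.0973] rpy [-179.86   -0.61   12.7 ] F [ 1.6  0.4 -0.6] q [-9.6 33.3 78.2  0.4 68.  67.6] beta 77.3
axis in tool -0.0155 -0.0289
rot z 3.35 tr [-0.0022, 0.001, 0.0043]
rot z 3.35 tr [-0.0017, 0.0008, -0.0]
level rot [-0.14 -0.61  0.  ]
C [0.5668 0.135 ] R 0.0493 mark [0.6091 0.141 ] r 0.0427 -8.1 | needle axis -7.9 tip-from-C -12.6 r 0.0349 | remaining needle -0.2 4.5
```

View pics/w12.png

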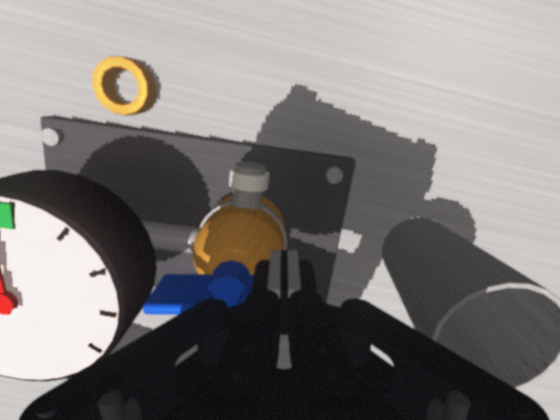

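View pics/t12.png

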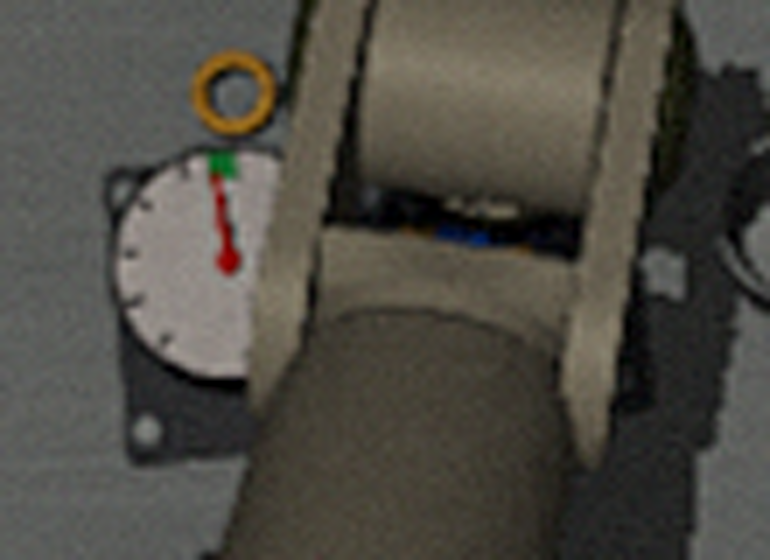

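View pics/s12.png

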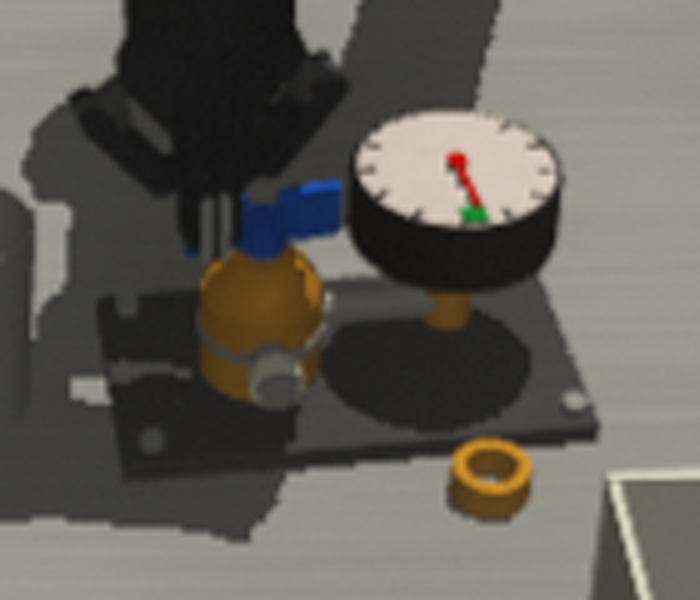

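>>> carry_out --series '[{"rot":[0,0,2.5],"translation":[-0.0016,0.0007,0.001],"grip":0},{"rot":[0,0,2.5],"translation":[-0.0014,0.0006,0],"grip":0},{"rot":[0,0,1],"translation":[-0.0004,0.0002,0],"grip":0},{"rot":[0,0,0],"translation":[0.004,0,0],"grip":0},{"rot":[0,0,0],"translation":[0.008,0,0],"grip":0},{"rot":[0,0,0],"translation":[0.006,0,-0.015],"grip":0},{"rot":[0,0,0],"translation":[0,0,-0.03],"grip":0},{"rot":[0,0,0],"translation":[0,0,-0.03],"grip":0}]'

```text
t: 9.58
tool_pos: [0.6121, 0.0208, 0.1685]
orientation: [-179.6, 0.1, 8.2]
wrist_force: [-0.7, -0.0, 0.3]
grip_width: 0.0001
```

```bash
python3 - <<'E'
from h import *
c=wrist(); save(c,'w13'); np.savez('c_w13',**c); arc2(84,2); level()
c=r.camera('top'); np.savez('c_t13',**c)
cv2.imwrite('pics/t13.png',cv2.resize(c['color'][170:250,170:280,::-1],None,fx=7,fy=7,interpolation=cv2.INTER_CUBIC))
E
```

```text
t 9.63 pos [0.6144 0.0205 0.1751] rpy [-179.81   -0.49    8.17] F [0.4 0.2 4.8] q [-9.3 30.5 69.1  0.3 80.  72.5] beta 81.8
axis in tool -0.0346 -0.0293
rot z 1.09 tr [-0.0201, 0.0, 0.0821]
rot z 1.09 tr [-0.0006, 0.0003, -0.0]
level rot [-0.19 -0.49  0.  ]
```

View pics/w13.png

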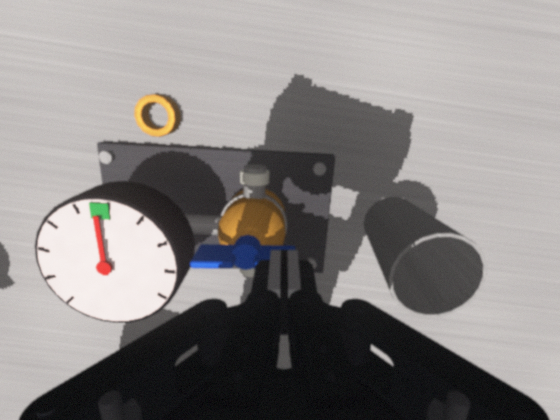

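View pics/t13.png

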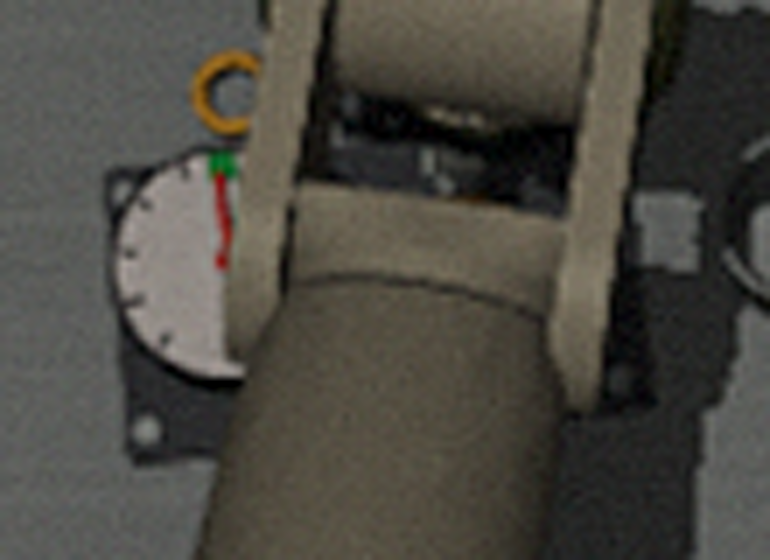

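```bash
python3 - <<'E'
from h import *
c=dict(np.load('c_w13.npz')); rem(c,(104,268)); gauge(c,(109,258),75)
v,u=np.mgrid[:420,:560]; M=masks(c); near=(u-104)**2+(v-250)**2<70**2
red=M['red']&near; vv,uu=np.nonzero(red)
# pivot: blob by opening
o=cv2.morphologyEx(red.astype(np.uint8),cv2.MORPH_OPEN,cv2.getStructuringElement(cv2.MORPH_ELLIPSE,(9,9))); b=np.nonzero(o); print('pivot',b[1].mean(),b[0].mean(),len(b[0]))
g=np.nonzero(M['green']&near); print('green',g[1].mean(),g[0].mean(),g[1].min(),g[1].max(),g[0].min(),g[0].max())
if len(b[0]): rem(c,(b[1].mean(),b[0].mean()))
cv2.imwrite('pics/w13c.png',cv2.resize(c['color'][190:330,30:200,::-1],None,fx=4,fy=4,interpolation=cv2.INTER_CUBIC))
c=dict(np.load('c_w9.npz'));
E
```

```text
piv [0.568  0.1366] tip max 0.0376 mark r 0.0409 mark -3.9 needle -5.8 REM 1.9
C [0.5638 0.1381] R 0.0509 mark [0.6088 0.1393] r 0.0451 -1.5 | needle axis -5.5 tip-from-C -2.8 r 0.038 | remaining needle 4.0 1.2
pivot 103.63432835820896 267.1268656716418 134
green 99.63157894736842 209.63636363636363 91 108 203 217
piv [0.5687 0.1368] tip max 0.037 mark r 0.0402 mark -3.6 needle -5.5 REM 1.9
```

View pics/w13c.png

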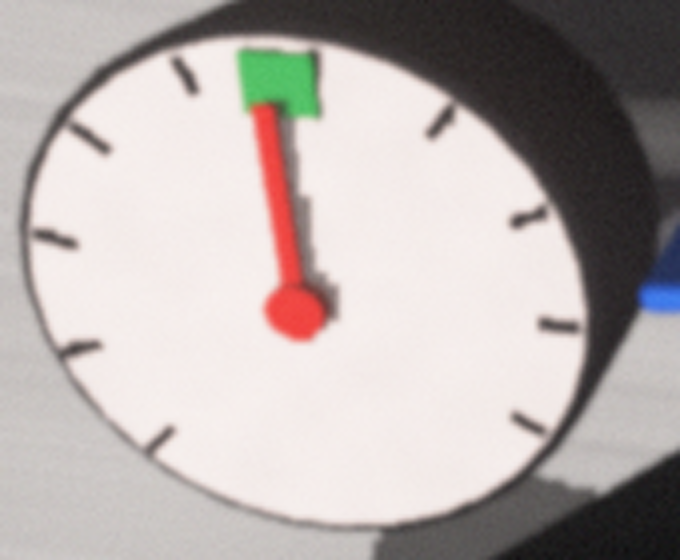

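>>> carry_out --series '[{"rot":[0,-0.3,0],"translation":[-0.015,-0.018,-0.012],"grip":0},{"rot":[0,-0.2,0],"translation":[-0.024,-0.026,-0.012],"grip":0},{"rot":[0,0,0],"translation":[-0.024,-0.026,-0.006],"grip":0},{"rot":[0,0,0],"translation":[-0.024,-0.026,0],"grip":0},{"rot":[0,0,0],"translation":[-0.018,-0.02,0],"grip":0},{"rot":[0,0,0],"translation":[-0.004,-0.005,0],"grip":0},{"rot":[0,0,0],"translation":[0,0,0],"grip":0}]'

```text
t: 10.27
tool_pos: [0.4864, 0.1277, 0.2021]
orientation: [-179.8, 0.1, 8.7]
wrist_force: [-0.6, -0.3, 0.0]
grip_width: 0.0001
```

```bash
python3 - <<'E'
from h import *
arc2(84,1); level()
c=wrist(); save(c,'w14'); np.savez('c_w14',**c)
E
```

```text
t 10.27 pos [0.4864 0.1277 0.2021] rpy [-1.7984e+02  6.0000e-02  8.7500e+00] F [-0.6 -0.3  0. ] q [ 1.1 18.5 84.5  0.2 77.  82.3] beta 81.3
axis in tool 0.0759 0.0958
rot z 2.75 tr [0.0895, 0.1255, 0.1091]
level rot [-0.16  0.06 -0.  ]
```

View pics/w14.png

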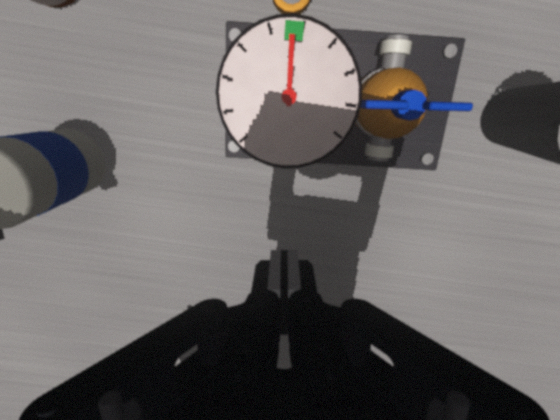

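```bash
python3 - <<'E'
from h import *
c=dict(np.load('c_w14.npz'))
v,u=np.mgrid[:420,:560]; M=masks(c); near=(u-290)**2+(v-88)**2<72**2
red=M['red']&near
h=cv2.cvtColor(c['color'],cv2.COLOR_RGB2HSV); 
red=near&((h[...,0]<10)|(h[...,0]>170))&(h[...,1]>110)
o=cv2.morphologyEx(red.astype(np.uint8),cv2.MORPH_OPEN,cv2.getStructuringElement(cv2.MORPH_ELLIPSE,(9,9))); b=np.nonzero(o); print('pivot',b[1].mean(),b[0].mean(),len(b[0]))
pv=(b[1].mean(),b[0].mean())
rem(c,pv); 
g=np.nonzero(M['green']&near); 
# min-area rect on green for symmetric centre
q=proj_plane(c,g[1],g[0],.122)[:,:2]; rc=cv2.minAreaRect((q*1000).astype(np.float32)); print('green rect',rc)
P=proj_plane(c,*map(np.array,pv),.125)[:2]
yy,xx=np.nonzero(red); p=proj_plane(c,xx,yy,.125)[:,:2]; d=np.linalg.norm(p-P,axis=1); s=p[(d>.009)]; m=s.mean(0); w,V=np.linalg.eigh(np.cov((s-m).T)); a=V[:,1]*np.sign(V[0,1])
print('needle axis',np.degrees(np.arctan2(-a[1],a[0])), 'pivot',P)
cs=np.array(rc[0])/1000; print('mark bearing rect',np.degrees(np.arctan2(-(cs-P)[1],(cs-P)[0])))
cv2.imwrite('pics/w14c.png',cv2.resize(c['color'][5:175,205:375,::-1],None,fx=3.5,fy=3.5,interpolation=cv2.INTER_CUBIC))
bm=M['blue']&(u>360)&(u<480)&(v>80)&(v<130); y,x=np.nonzero(bm); 
for zb in(.116,):
    t=proj_plane(c,x,y,zb)[:,:2]; m=t.mean(0); w,V=np.linalg.eigh(np.cov((t-m).T)); a=V[:,1]; print('wing',m,np.degrees(np.arctan2(-a[1],a[0]))%180)
E
```

```text
pivot 288.75824175824175 96.0934065934066 182
piv [0.5689 0.1365] tip max 0.0367 mark r 0.0404 mark -3.8 needle -6.1 REM 2.3
green rect ((608.3383178710938, 139.28689575195312), (9.702275276184082, 10.648422241210938), 4.047543048858643)
needle axis -6.011252196405162 pivot [0.56889767 0.13645344]
mark bearing rect -4.109125171332903
wing [0.57666829 0.04915387] 82.6977756260862
```

View pics/w14c.png

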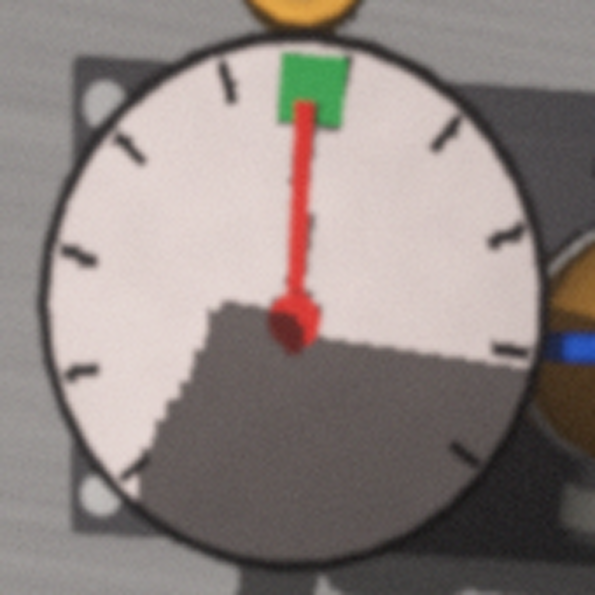

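>>> carry_out --series '[{"rot":[0,0,0],"translation":[0.014,0.018,0],"grip":0},{"rot":[0,0,0],"translation":[0.024,0.029,0],"grip":0},{"rot":[0,0,1.4],"translation":[0.024,0.029,0],"grip":0},{"rot":[0,0,1.4],"translation":[0.024,0.029,0],"grip":0},{"rot":[0,0,1.4],"translation":[0.016,0.018,0],"grip":0},{"rot":[0,0,0],"translation":[0.003,0.003,0],"grip":0},{"rot":[0,0,0],"translation":[0,0,0.01],"grip":0}]'

```text
t: 10.9
tool_pos: [0.6206, 0.005, 0.189]
orientation: [-180.0, -0.1, 4.4]
wrist_force: [-0.7, 0.6, 0.2]
grip_width: -0.0
```

```bash
python3 - <<'E'
from h import *
plan([.6082,.018,.095],4.5,6);arc2(85.5,1); level()
E
```

```text
t 10.9 pos [0.6206 0.005  0.189 ] rpy [-1.7995e+02 -8.0000e-02  4.4400e+00] F [-0.7  0.6  0.2] grip -0.0 q [-10.5  30.6  66.5   0.1  82.8  75.1]
rot z -0.01 tr [-0.0019, -0.0023, 0.0157]
rot z -0.01 tr [-0.0019, -0.0023, 0.0157]
rot z -0.01 tr [-0.0019, -0.0023, 0.0157]
rot z -0.01 tr [-0.0019, -0.0023, 0.0157]
rot z -0.01 tr [-0.0019, -0.0023, 0.0157]
rot z -0.01 tr [-0.0019, -0.0023, 0.0157]
t 10.9 pos [0.6206 0.005  0.189 ] rpy [-1.7995e+02 -8.0000e-02  4.4400e+00] F [-0.7  0.6  0.2] q [-10.5  30.6  66.5   0.1  82.8  75.1] beta 85.6
axis in tool -0.0414 -0.0428
rot z -0.06 tr [-0.0264, -0.0138, 0.096]
level rot [-0.05 -0.08  0.  ]
```

>>> carry_out --series '[{"rot":[0,0,0],"translation":[-0.002,-0.004,0.014],"grip":0},{"rot":[0,0,0],"translation":[-0.002,-0.004,0.018],"grip":0},{"rot":[0,0,0],"translation":[-0.002,-0.004,0.018],"grip":0},{"rot":[0,0,0],"translation":[-0.002,-0.002,0.018],"grip":0},{"rot":[0,0,0],"translation":[-0.001,0,0.014],"grip":0},{"rot":[0,0,0],"translation":[0,0,0.006],"grip":0},{"rot":[0,0,0],"translation":[0,0,0],"grip":0}]'

```text
t: 11.48
tool_pos: [0.607, 0.0191, 0.0889]
orientation: [-179.8, 0.4, 4.7]
wrist_force: [0.0, -0.2, -0.1]
grip_width: -0.0001
```

```bash
python3 - <<'E'
from h import *
arc2(85.5,1); level()
E
```

```text
t 11.48 pos [0.607  0.0191 0.0889] rpy [-179.83    0.43    4.66] F [ 0.  -0.2 -0.1] q [-9.4 35.  76.3  0.1 69.2 75.9] beta 85.3
axis in tool -0.0288 -0.0278
rot z 0.16 tr [-0.0139, 0.0012, -0.0041]
level rot [-0.17  0.43 -0.  ]
```

>>> carry_out --series '[{"rot":[0,0.2,0],"translation":[-0.004,0.0005,-0.002],"grip":0},{"rot":[0,0.2,0],"translation":[-0.004,0.0005,-0.002],"grip":0},{"rot":[0,0,0],"translation":[-0.0025,0,0],"grip":0},{"rot":[0,0,0],"translation":[-0.001,0,0],"grip":0},{"rot":[0,0,0],"translation":[-0.0003,0,0],"grip":0}]'

```text
t: 11.9
tool_pos: [0.595, 0.0171, 0.0957]
orientation: [-179.9, -0.3, 4.7]
wrist_force: [0.6, 0.6, -0.7]
grip_width: 0.0002
```

```bash
python3 - <<'E'
from h import *
arc2(85.5,1); level()
c=wrist(); save(c,'w15'); np.savez('c_w15',**c)
E
```

```text
t 11.9 pos [0.595  0.0171 0.0957] rpy [-179.88   -0.26    4.73] F [ 0.6  0.6 -0.7] q [-9.8 33.3 78.5  0.2 68.  75.4] beta 85.3
axis in tool -0.0167 -0.0289
rot z 0.23 tr [-0.0018, 0.0002, 0.0027]
level rot [-0.12 -0.26  0.  ]
```

View pics/w15.png

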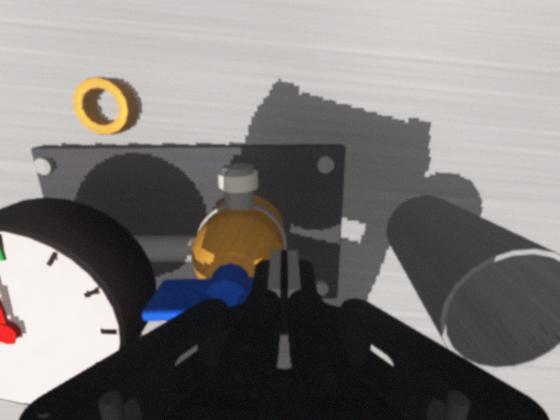

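>>> carry_out --series '[{"rot":[0,0,0],"translation":[-0.0008,0,0],"grip":0},{"rot":[0,0,0],"translation":[-0.0005,0,0],"grip":0},{"rot":[0,0,0],"translation":[-0.0002,0,0],"grip":0}]'

```text
t: 12.2
tool_pos: [0.5942, 0.0169, 0.0965]
orientation: [-179.9, -0.4, 4.7]
wrist_force: [0.7, 0.2, -1.8]
grip_width: -0.0002
```

```bash
python3 - <<'E'
from h import *
arc2(85.5,1)
for n,b in [('top',(170,170,280,250)),('scene',(250,170,390,290))]:
    c=r.camera(n); x0,y0,x1,y1=b
    cv2.imwrite(f'pics/{n}16.png',cv2.resize(c['color'][y0:y1,x0:x1,::-1],None,fx=5.5,fy=5.5,interpolation=cv2.INTER_CUBIC)); np.savez(f'c_{n}16',**c)
E
```

```text
t 12.2 pos [0.5942 0.0169 0.0965] rpy [-179.9    -0.39    4.73] F [ 0.7  0.2 -1.8] q [-9.9 33.1 78.7  0.2 67.8 75.3] beta 85.3
axis in tool -0.0158 -0.029
rot z 0.23 tr [-0.001, 0.0, 0.0035]
```

View pics/top16.png

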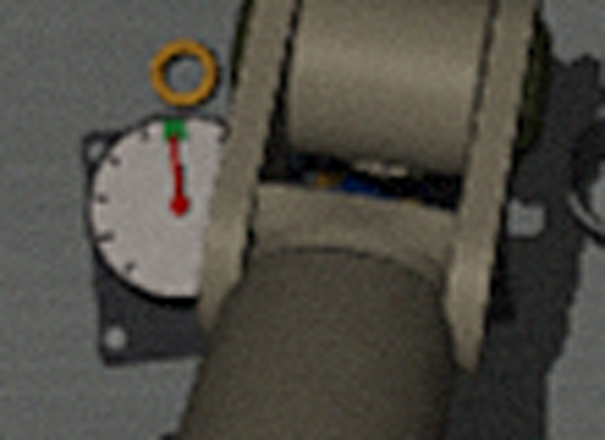

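>>> carry_out --series '[{"rot":[0,0,0],"translation":[0.006,0,0],"grip":0},{"rot":[0,0,0],"translation":[0.01,0,0],"grip":0},{"rot":[0,0,0],"translation":[0.005,0,-0.02],"grip":0},{"rot":[0,0,0],"translation":[0,0,-0.035],"grip":0},{"rot":[0,0,0],"translation":[-0.012,-0.012,-0.035],"grip":0},{"rot":[0,0,0],"translation":[-0.025,-0.026,-0.01],"grip":0},{"rot":[0,0,0],"translation":[-0.025,-0.026,0],"grip":0},{"rot":[0,0,0],"translation":[-0.025,-0.026,0],"grip":0}]'

```text
t: 12.97
tool_pos: [0.5244, 0.0991, 0.1989]
orientation: [-179.9, -0.2, 4.3]
wrist_force: [0.2, 0.2, -0.3]
grip_width: -0.0008
```

```bash
python3 - <<'E'
from h import *
plan([.487,.127,.205],6,3); level()
E
```

```text
t 12.97 pos [0.5244 0.0991 0.1989] rpy [-1.7989e+02 -1.7000e-01  4.3000e+00] F [ 0.2  0.2 -0.3] grip -0.0008 q [-2.1 21.6 80.3  0.1 77.9 83.6]
rot z -0.57 tr [-0.0117, -0.0103, -0.002]
rot z -0.57 tr [-0.0116, -0.0104, -0.002]
rot z -0.57 tr [-0.0115, -0.0105, -0.002]
level rot [-0.11 -0.17  0.  ]
```

>>> carry_out --series '[{"rot":[0,0,0],"translation":[-0.012,-0.009,-0.002],"grip":0},{"rot":[0,0,0],"translation":[-0.01,-0.008,-0.002],"grip":0},{"rot":[0,0,0],"translation":[-0.003,-0.003,0],"grip":0},{"rot":[0,0,0],"translation":[0,0,0],"grip":0},{"rot":[0,0,0],"translation":[0,0,0],"grip":0}]'

```text
t: 13.38
tool_pos: [0.4938, 0.1218, 0.2047]
orientation: [-179.9, -0.2, 4.6]
wrist_force: [1.1, -0.3, 0.2]
grip_width: -0.0002
```

```bash
python3 - <<'E'
from h import *
arc2(84,1); level()
c=wrist(); save(c,'w17'); np.savez('c_w17',**c)
M=masks(c); g=np.nonzero(M['green']); print('green px',g[1].mean(),g[0].mean())
E
```

```text
t 13.38 pos [0.4938 0.1218 0.2047] rpy [-179.87   -0.19    4.57] F [ 1.1 -0.3  0.2] q [ 0.4 18.8 83.6  0.1 77.4 85.8] beta 85.4
axis in tool 0.0758 0.0836
rot z -1.43 tr [0.0915, 0.1122, 0.1117]
level rot [-0.13 -0.19  0.  ]
green px 270.0 41.990610328638496
```

View pics/w17.png

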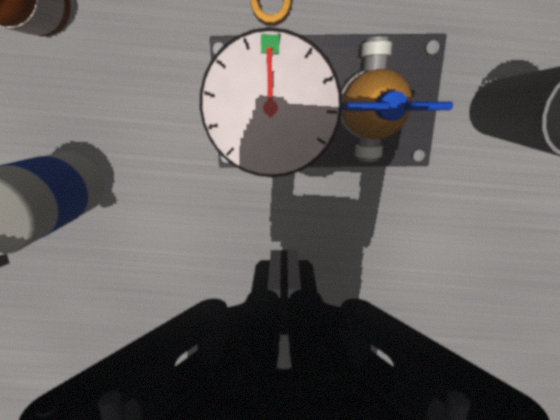

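```bash
python3 - <<'E'
from h import *
c=dict(np.load('c_w17.npz'))
v,u=np.mgrid[:420,:560]; M=masks(c); near=(u-270)**2+(v-100)**2<72**2
h=cv2.cvtColor(c['color'],cv2.COLOR_RGB2HSV)
red=near&((h[...,0]<10)|(h[...,0]>170))&(h[...,1]>110)
o=cv2.morphologyEx(red.astype(np.uint8),cv2.MORPH_OPEN,cv2.getStructuringElement(cv2.MORPH_ELLIPSE,(9,9))); b=np.nonzero(o); pv=(b[1].mean(),b[0].mean()); print(pv,len(b[0]))
rem(c,pv); g=np.nonzero(M['green']&near); q=proj_plane(c,g[1],g[0],.122)[:,:2]; rc=cv2.minAreaRect((q*1000).astype(np.float32))
P=proj_plane(c,*map(np.array,pv),.125)[:2]; cs=np.array(rc[0])/1000
yy,xx=np.nonzero(red); p=proj_plane(c,xx,yy,.125)[:,:2]; d=np.linalg.norm(p-P,axis=1); s=p[(d>.009)]; m=s.mean(0); w,V=np.linalg.eigh(np.cov((s-m).T)); a=V[:,1]*np.sign(V[0,1])
print('needle axis',np.degrees(np.arctan2(-a[1],a[0])),'mark',np.degrees(np.arctan2(-(cs-P)[1],(cs-P)[0])))
cv2.imwrite('pics/w17c.png',cv2.resize(c['color'][20:190,185:355,::-1],None,fx=3.5,fy=3.5,interpolation=cv2.INTER_CUBIC))
bm=M['blue']&(u>340)&(u<460)&(v>80)&(v<130); y,x=np.nonzero(bm); t=proj_plane(c,x,y,.116)[:,:2]; m=t.mean(0); w,V=np.linalg.eigh(np.cov((t-m).T)); a=V[:,1]; print('wing',m,np.degrees(np.arctan2(-a[1],a[0]))%180)
E
```

```text
(np.float64(269.9642857142857), np.float64(107.31428571428572)) 140
piv [0.5689 0.1366] tip max 0.0364 mark r 0.0404 mark -3.9 needle -5.0 REM 1.1
needle axis -5.532002564412599 mark -4.150753040947661
wing [0.57721609 0.04769093] 85.39391137227518
```

View pics/w17c.png

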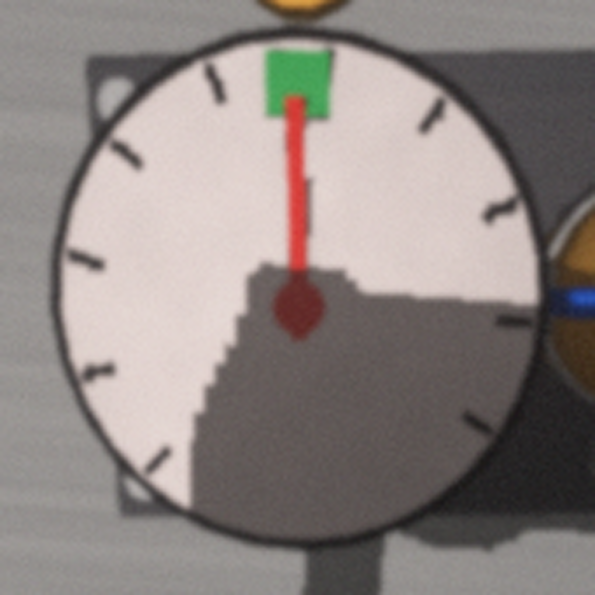

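>>> carry_out --series '[{"rot":[0,0,0],"translation":[-0.01,-0.01,-0.02],"grip":0},{"rot":[0,0,0],"translation":[-0.015,-0.01,-0.03],"grip":0},{"rot":[0,0,0],"translation":[-0.015,-0.01,-0.03],"grip":0},{"rot":[0,0,0],"translation":[-0.01,-0.005,-0.02],"grip":0},{"rot":[0,0,0],"translation":[0,0,0],"grip":0},{"rot":[0,0,0],"translation":[0,0,0],"grip":0}]'

```text
t: 13.93
tool_pos: [0.4444, 0.1496, 0.306]
orientation: [-179.9, 0.1, 4.1]
wrist_force: [-0.1, -0.2, -0.5]
grip_width: 0.0005
```

```bash
python3 - <<'E'
from h import *
s=r.state(); print(s['t'],s['tool_pos'],s['wrist_force'],s['dq'].round(1))
c0=dict(np.load('c_scene.npz'))
c=r.camera('scene'); save(c,'s18')
cv2.imwrite('pics/s18.png',c['color'][:,:,::-1])
E
```

```text
13.9333 [0.44444509 0.14957138 0.30603392] [-0.14794085 -0.22991985 -0.46796304] [-0.2 -0.9 -2.2  0.1  1.3  0.1]
```

View pics/s18.png

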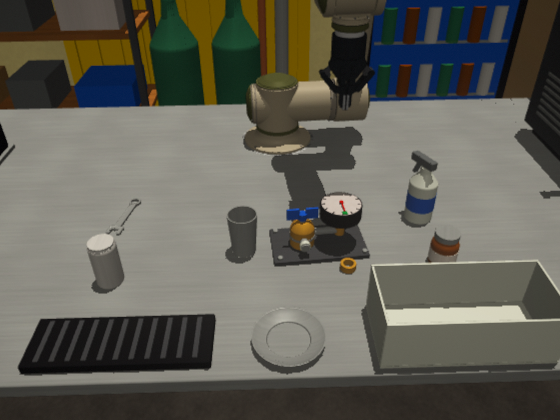

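The scene picture shows the needle on the green mark at about (343,208). The tumbler (242,232), the nut (347,265) and the other items are where they started. The hand is clear, so I am handing in.

```bash
python3 -c "
from bench import r
print(r.close_job())"
```

```text
the job is handed in; nothing more can be done
None
```

The red needle now points at the green set mark, about 1° short of its centre, and the job is handed in after about 14 s. I turned the wing screw about 227° clockwise with the shut fingertips. It took one long stroke on one wing, a second on the other wing, and a small final nudge, always from the open side.

**Needle:** The last wrist view puts it about 1° short of the mark's centre (my two estimates gave 1.1° and 1.4°). The mark is about 19° wide seen from the gauge's centre. The top camera, at lower resolution, showed the two aligned.

**Disagreement:** I measured the mark's centre at about 40 mm from the gauge's centre, against the 36 mm given. That shift is almost straight outward, so it barely changes the angle.

**Forces and surroundings:** Forces stayed at a few newtons in every reading I took. In the last scene picture nothing else had moved, and the hand is at about 0.31 m height, touching nothing.

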